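# Preload a mortar cube in the spring-loaded screw press

## Task

Set the mortar cube flat into the square nest of the press's slide-out bed and push the bed fully home under the screw. Then wind the crank clockwise (seen from above) until you feel the platen meet the cube, and from that point give the crank a quarter of a turn more; never tighten further than that and back off, as an overloaded cube is spoilt. Let go and leave the press standing like this, with the other things on the bench where they are.

Things in the scene. Friction and masses are not known exactly. Their poses are not given: they have to be found in the camera images.
- mortar_cube: grey hardened mortar cube, 40 x 40 x 40 mm, 0.1 to 0.2 kg, loose on the worktop to the right of the press; origin at the centre of its underside, z up, x and y square to its side faces
- press: green bench screw press, base 275 x 112 mm, fixed; origin on the worktop (z = 0) straight under the screw's axis; its -x points to the front, where the bed slides out, its +x to the back, where the round column stands 78 mm behind the screw's axis (column top 186 mm high)
- press_head: green head with the screw, clamped on the column; origin on the screw's axis at the underside of its arm, about 142 mm up (differs by some mm from run to run). Below it hang the spring capsule and the 44 x 44 mm steel platen, at the start 4 to 14 mm above a cube that stands in the homed nest. Its front reaches 24 mm ahead of the screw's axis
- nest (a point): centre of the floor of the aluminium nest on the bed, 25 mm above the worktop: a square recess 44 mm wide and 7 mm deep with 2 mm chamfers, sides parallel to the press's x and y, in which the cube has about 2 mm of play each side; it lies on the screw's axis when the bed is home
- bed_knob (a point): middle of the bed's upright black knob, 18 mm in diameter, from 41 to 69 mm above the worktop, this point at 53 mm; 100 mm in front of the nest's centre, moves with the bed
- press_bed (a joint): how far the bed is pulled out, m: 0 is fully home against its stop, about 0.13 fully out; it grows along the press's -x; sliding friction 2 to 3 N
- press_screw (a joint): crank angle, rad, growing clockwise from above; crank, screw and platen sink together by 16 mm a turn (2.55 mm a rad); 2 turns at most; stays where left. Free, it takes 0.48 N m (9 N at the grip; 4 to 6 N less once halted). As the platen meets the cube the effort steps up by 2 to 3 N within 0.2 rad (a preloaded spring capsule), then climbs evenly, by 3 to 4 N over the next quarter turn
- crank_grip (a point): middle of the crank's upright black grip sleeve, 21 mm in diameter and 49 mm tall (22 mm up, 26 mm down from this point), which spins freely on its pin; it circles the screw's axis at 55 mm radius, about 243 mm above the worktop, and starts towards the back of the press; the flat crank arm lies 28 mm below this point
- mixing_bowl: small steel bowl, 125 mm wide, bystander on the left; origin under its centre
- tapping_mallet: small wooden mallet, 125 mm long, bystander on the left; origin under its middle
- crucible_1: white porcelain crucible, 44 mm wide, 37 mm tall, bystander behind the press; origin under its centre
- crucible_2: white porcelain crucible like the other, bystander; origin under its centre
- stopwatch: black stopwatch, 71 x 60 x 19 mm, bystander to the right of the cube; origin under its centre
- soundness_mould: small brass split cylinder with two long needles, 31 x 180 x 30 mm, bystander at the left front; origin under its middle
Not all that is in view belongs to the job. Leave any brown look-alike of the mortar_cube alone.

How it is judged:
By the outcome, as a careful person would: the job done as asked, in the order asked, and still so for the second after the job is handed in, with the robot touching nothing.
It also fails if it takes over 72 s, if anything falls off the work surface, if the arm or the gripper's body presses on something with over 40 N, if the wrist force passes 120 N, or if a joint passes its speed limit or range.

## Robot

A 6-joint arm with a two-finger parallel gripper is mounted at the origin on a cart in front of the work surface, level with it; the furniture and walls round the work are solid. World frame = base frame: x ahead of the robot, y to its left, z up, the work surface at z = 0. Lengths are in m, angles in rad, forces in N, time in s.
With the tool pointing down it reaches from about 0.35 to 0.775 m from the base axis. Payload 5.5 kg.
Tool frame: the origin (TCP) lies at the very end of the fingers, on their centre line; the grasp point (between the pads) lies 19 mm behind it; x points along the fingers, y is the direction in which the jaws open and shut, and the axes are right-handed (so a half turn about x gives the same grasp; the last joint's range is limited). The gripper opens to 85 mm and grips with 20 to 120 N. Pads are 22 mm wide; open, the fingers measure 114 mm over their backs; the gripper's body (76 mm by 85 mm) begins 54 mm behind the grasp point. The pads swing forward as they close: fully open they stand 13 mm farther back than shut.
Start: joints at [1.062, 0.313, 0.046, 1.304, 0, 1.431], TCP at [0.207, 0.536, 0.194] pointing down, gripper open.
Joint ranges: [-2.76, 2.76], [-0.86, 1.69], [-1.03, 1.26], [-2.2, 2.34], [-1.47, 1.5], [-3.14, 3.14]. Speed limits (rad/s): [2.57, 2.57, 3.14, 3.14, 3.14, 3.14].

## Interface

Orientations are given as a unit quaternion [w, x, y, z].
In Python, from workcell import readout, cams, env, finder gives the robot as it stands.
- The arm moves only by the tool drive_tool, never from a script. Its argument "moves" is a list that holds one entry, the list of rows, each a list of 7 numbers: the shift along the tool's x, y, z in m, then the turn, a rotation vector about the tool's x, y, z in rad, then the closure in counts, from 0 (fully open) to 255 (shut). A call has exactly 5 rows; each row is the pose to reach, as a shift and turn from the pose measured when the call began, along the tool's axes at that moment; what a row does not reach only later rows make up. A row lasts 1/8 s, in which the tool goes at most 62.5 mm and 10.7 degrees, less where a joint would pass 70% of its speed; a pose out of reach is approached as far as the arm can. A call with a gripper value outside its range is refused whole. The fingers move at their own pace and stop on an object; "squeeze" is the grip in N (left out, the last holds). Time passes only in rows, so rows that repeat a pose let the fingers close, or fill a call up. It gives the time, the measured TCP pose, the force and the opening at its end, in the units of the state.
- readout.get_state(): the state, without advancing time (a new reading comes with each control period).
- cams.read_camera(name): name is "scene" or "top"; returns the picture (480x640x3 uint8, blue, green, red); there is no depth.
- cams.camera_params(name): a dict with "mtx" (3x3 intrinsics, pixels), "dist" ([k1, k2, p1, p2, k3] as OpenCV has them; the pictures are not rectified), "R" (3x3) and "t" (3): a world point X has camera coordinates R X + t. Camera axes: x right, y down, z forward; pixel columns grow to the right and rows downward; lengths in m; the calibration is good to about 2 mm. A picture is of the moment at which its call begins. camera_params takes no time and is no camera call.
- env.hand_in(): hands the job in, once; it reports no verdict.
Trained networks look in the newest picture that a camera, given by its name, has taken for a name from the list of things; names that differ only in an ending like _2 or _b are one class to them, and where a whole thing is asked for, a point or a joint stands for the part that bears it (a point fixed in the world has none). Each returns a list of dicts, best first, with "conf" (0 to 1); they miss things now and then, are a little off and sometimes report something else, mostly with a low value. They report only what shows in the picture. A call takes as long as a camera call. They do not tell look-alikes from the thing itself.
- finder.regions_of(camera, name): "pixels" (480x640 bool, what is visible of it) and "point" ([column, row] in pixels, amid what is visible of it).
The state is a dict: "clock": time; "joint_pos": joint angles; "qvel": joint speeds; "tau": joint torques, N m; "tcp_pos": TCP position; "orientation": TCP orientation; "wrist_force": force on the tool from outside, world axes, zero at the start; "ft_torque": the same for the moment, N m; "finger_gap": finger opening in m.
Only numpy, scipy, OpenCV 4.12 (cv2) and the standard library are available. Lean on these libraries where they do the work, as an engineer would, in place of code of your own. Each camera call takes 0.05 s, during which the arm holds its last target.

## Working session

There is one attempt and no reset: what is moved stays moved. The work goes in short steps, Python scripts to look and compute and a tool call to move; the robot and the scene stay as the last step left them, time stands still between calls to the robot, and variables do not carry over. Pictures are saved under pics/ and viewed, and the job is handed in when it is done.

Besides the shell and the picture viewer there is one more tool, called after "Request:" as a command line: name --argument value ..., lists and objects as JSON in quotes. drive_tool: Moves the arm, as the interface text tells. Its arguments: {"type":"object","properties":{"moves":{"type":"array"},"squeeze":{"type":"number"}},"required":["moves"]}

```bash
ls; mkdir -p pics
python3 - <<'E'
from workcell import readout,cams,env,finder
import cv2,numpy as np
for c in("scene","top"):
    cv2.imwrite(f"pics/{c}0.png",cams.read_camera(c)); p=cams.camera_params(c)
    print(c,np.round(p["mtx"],1).tolist(),np.round(p["dist"],4),np.round(p["R"],4).tolist(),np.round(p["t"],4), "pos",np.round(-p["R"].T@p["t"],3))
print(readout.get_state())
E
```

```text
pics
scene [[524.3, 0.0, 317.1], [0.0, 524.3, 234.0], [0.0, 0.0, 1.0]] [-0.0848  0.      0.      0.      0.    ] [[0.6801, -0.733, 0.0154], [-0.4996, -0.4786, -0.722], [0.5366, 0.4833, -0.6917]] [-0.3973  0.4023  1.1777] pos [-0.161 -0.668  1.111]
top [[543.5, 0.0, 317.6], [0.0, 543.5, 239.7], [0.0, 0.0, 1.0]] [0.0227 0.     0.     0.     0.    ] [[0.0086, -0.9998, 0.0183], [-0.998, -0.0098, -0.0626], [0.0628, -0.0177, -0.9979]] [-0.0246  0.5668  1.5648] pos [0.468 0.009 1.597]
{'clock': 0.1, 'joint_pos': array([ 1.06240860e+00,  3.13919277e-01,  4.51207057e-02,  1.30358976e+00,
       -2.20926191e-05,  1.43120822e+00]), 'qvel': array([-0.00020089, -0.00256527,  0.00275254, -0.0010088 ,  0.00011213,
       -0.00025936]), 'tau': array([ 2.32131133e-03, -4.81728244e+01,  2.99242419e+01,  1.27469216e-02,
       -1.58956382e-04,  2.11590327e-05]), 'tcp_pos': array([0.20705058, 0.53589536, 0.193013  ]), 'orientation': array([ 0.69494683,  0.12911655,  0.69529039, -0.13018868]), 'wrist_force': array([-0.31588792,  0.60442655,  0.01223344]), 'ft_torque': array([0.06234931, 0.00954669, 0.00564319]), 'finger_gap': 0.08528909142963817}
```

View pics/scene0.png

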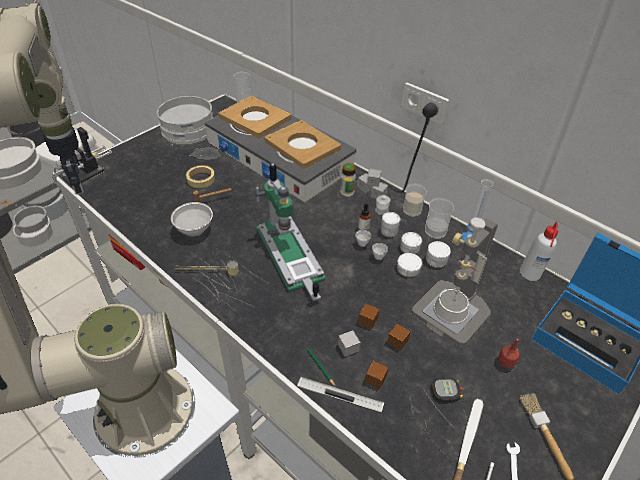

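View pics/top0.png

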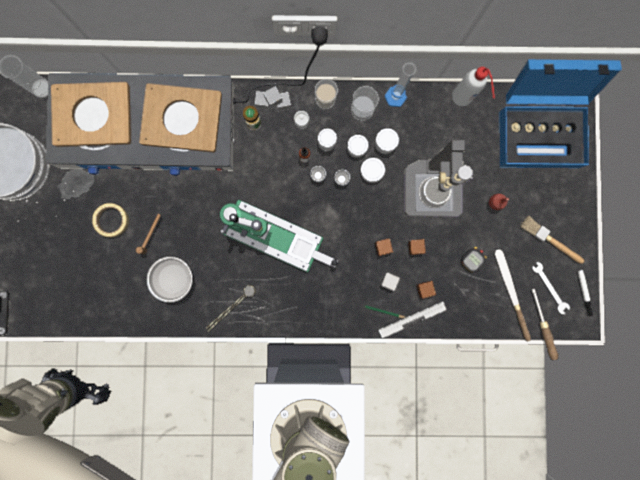

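```bash
cat > h.py <<'E'
from workcell import readout,cams,env,finder
import cv2,numpy as np
from scipy.spatial.transform import Rotation as Ro
P={c:cams.camera_params(c) for c in("scene","top")}
def ray(c,uv):
    p=P[c]; n=cv2.undistortPoints(np.array(uv,float).reshape(-1,1,2),p["mtx"],p["dist"])[:,0]
    d=np.c_[n,np.ones(len(n))]@p["R"]; return -p["R"].T@p["t"],d
def onz(c,uv,z):
    o,d=ray(c,uv); return o+d*((z-o[2])/d[:,2])[:,None]
def proj(c,X):
    p=P[c]; return cv2.projectPoints(np.array(X,float).reshape(-1,1,3),cv2.Rodrigues(p["R"])[0],p["t"],p["mtx"],p["dist"])[0][:,0]
def tri(us,ut):
    A=np.zeros((3,3));b=np.zeros(3)
    for c,u in(("scene",us),("top",ut)):
        o,d=ray(c,[u]);d=d[0]/np.linalg.norm(d);M=np.eye(3)-np.outer(d,d);A+=M;b+=M@o
    X=np.linalg.solve(A,b);return X,[np.round(proj(c,X)[0]-u,1).tolist() for c,u in(("scene",us),("top",ut))]
def crop(c,x0,y0,x1,y1,k,name,img=None):
    im=cams.read_camera(c) if img is None else img
    cv2.imwrite("pics/"+name,cv2.resize(im[y0:y1,x0:x1],None,fx=k,fy=k,interpolation=cv2.INTER_CUBIC)); return im
def st():
    s=readout.get_state(); print("t",round(s["clock"],2),"p",np.round(s["tcp_pos"],4),"F",np.round(s["wrist_force"],1),"T",np.round(s["ft_torque"],2),"gap",round(s["finger_gap"],4),"j",np.round(s["joint_pos"],3))
    print("R",np.round(Rt(s),4).tolist())
    return s
def Rt(s):
    q=s["orientation"];return Ro.from_quat([q[1],q[2],q[3],q[0]]).as_matrix()
def plan(p,R=None,s=None):
    s=s or readout.get_state();R0=Rt(s)
    d=R0.T@(np.array(p)-s["tcp_pos"]); w=np.zeros(3) if R is None else Ro.from_matrix(R0.T@R).as_rotvec()
    return np.round(d,4),np.round(w,4)
def down(yaw): # jaw axis (tool y) direction angle in world
    x=np.array([0,0,-1.]);y=np.array([np.cos(yaw),np.sin(yaw),0]);return np.c_[x,y,np.cross(x,y)]
E
python3 - <<'E'
from h import *
a=crop("top",200,180,440,320,3,"t1.png");b=crop("scene",230,150,430,300,4,"s1.png")
crop("scene",320,290,420,400,5,"s2.png",b)
for n in("mortar_cube","press_bed","nest","bed_knob","crank_grip","press_screw","press_head","press"):
    for c in("scene","top"):
        try:
            for r in finder.regions_of(c,n)[:5]:
                m=r["pixels"].astype(np.uint8);x=cv2.boundingRect(m);print(n,c,round(r["conf"],2),np.round(r["point"],1),m.sum(),x)
        except Exception as e: print(n,c,e)
E
```

```text
mortar_cube scene 0.86 [400.1 337.4] 383 (387, 325, 22, 25)
mortar_cube scene 0.7 [379.4 376.9] 424 (365, 362, 23, 27)
mortar_cube scene 0.63 [346.5 342.5] 426 (338, 331, 22, 26)
mortar_cube scene 0.54 [365.7 315. ] 347 (358, 305, 21, 23)
mortar_cube top 0.78 [414.8 245.6] 217 (408, 239, 17, 15)
mortar_cube top 0.72 [382.5 249.3] 222 (375, 239, 18, 16)
mortar_cube top 0.62 [424.6 287.9] 210 (417, 282, 17, 15)
mortar_cube top 0.6 [389.4 283. ] 215 (381, 273, 18, 17)
press_bed scene 0.77 [305.8 271.9] 730 (287, 258, 33, 42)
press_bed top 0.76 [304.3 248.6] 706 (288, 234, 49, 32)
nest scene 0.59 [304.3 272.3] 708 (288, 258, 32, 42)
nest top 0.61 [302.1 252. ] 699 (288, 235, 50, 32)
bed_knob scene 0.88 [305.6 275.7] 761 (287, 257, 33, 43)
bed_knob top 0.75 [307.1 255.1] 762 (288, 234, 50, 33)
crank_grip scene 0.66 [273.4 172.1] 108 (269, 165, 8, 16)
crank_grip scene 0.66 [280.5 199. ] 1052 (256, 165, 38, 70)
crank_grip scene 0.44 [304.9 273.5] 679 (287, 257, 33, 42)
press_screw scene 0.68 [275.3 181.9] 302 (268, 164, 22, 34)
press_screw top 0.69 [247.3 219.2] 294 (229, 212, 34, 20)
press_head scene 0.69 [280.1 197. ] 1020 (257, 165, 38, 69)
press_head top 0.71 [244.  217.8] 948 (219, 203, 52, 36)
press_head top 0.2 [307.6 249.8] 682 (288, 235, 49, 31)
press scene 0.97 [293.2 257. ] 2815 (257, 183, 68, 117)
press top 0.95 [284.  238.8] 2979 (224, 200, 113, 72)
press top 0.24 [245.  220.7] 754 (221, 205, 49, 33)
```

View pics/t1.png

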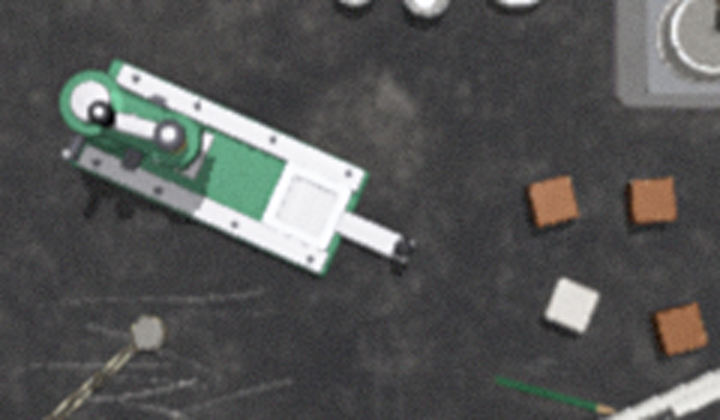

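View pics/s1.png

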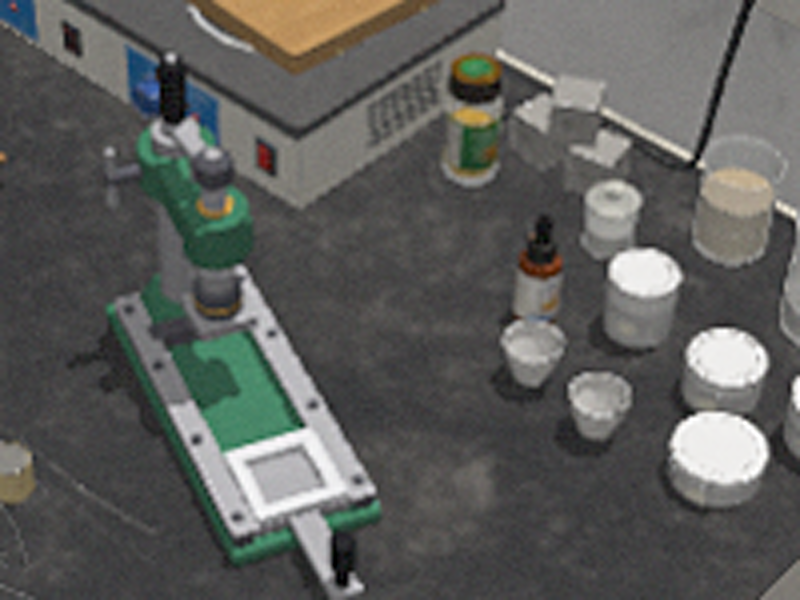

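View pics/s2.png

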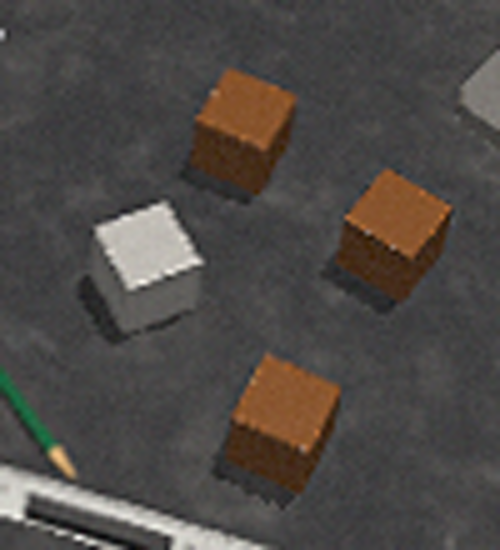

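Run:
```python
from h import *
a=crop("top",270,220,345,276,10,"t2.png");b=crop("scene",275,245,335,305,10,"s3.png")
crop("scene",250,155,305,230,8,"s4.png",b)
crop("top",215,190,285,250,10,"t3.png",a)
np.save("a.npy",a);np.save("b.npy",b)
# cube fit
from scipy.optimize import minimize
import itertools
def mask(c,x,y,w):
    k=8
    V=np.array([[i,j,z] for i in(-.02,.02) for j in(-.02,.02) for z in(0,.04)])
    R=Ro.from_euler('z',w).as_matrix();uv=proj(c,V@R.T+[x,y,0])
    return uv
def soft(c,p,x0,y0,w,h,k=6):
    uv=mask(c,*p);hl=cv2.convexHull(((uv-[x0,y0]+.5)*k).astype(np.float32))
    m=np.zeros((h*k,w*k),np.uint8);cv2.fillPoly(m,[np.round(hl*16).astype(np.int32)],255,shift=4)
    return cv2.resize(m,(w,h),interpolation=cv2.INTER_AREA)/255.
for cs in (("scene",),("top",),("scene","top")):
  D=[]
  for c in cs:
    im={"scene":b,"top":a}[c]; x0,y0={"scene":(332,322),"top":(374,266)}[c];w=h=34
    g=im[y0:y0+h,x0:x0+w].astype(float)
    D.append((c,x0,y0,w,h,g.mean(2)))
  def cost(p):
    s=0
    for c,x0,y0,w,h,g in D:
        # top face / side faces rendered with fitted intensities
        R=Ro.from_euler('z',p[2]).as_matrix()
        k=6;L=np.zeros((3,h,w));
        hull=soft(c,p,x0,y0,w,h)
        T=np.array([[i*.02,j*.02,.04] for i,j in((-1,-1),(1,-1),(1,1),(-1,1))])@R.T+[p[0],p[1],0]
        m=np.zeros((h*k,w*k),np.uint8);cv2.fillPoly(m,[np.round((proj(c,T)-[x0,y0]+.5)*k*16).astype(np.int32)],255,shift=4)
        top=cv2.resize(m,(w,h),interpolation=cv2.INTER_AREA)/255.
        A=np.c_[np.ones(w*h),hull.ravel()-top.ravel(),top.ravel()]
        s+=np.linalg.lstsq(A,g.ravel(),rcond=None)[1][0]
    return s
  best=None
  g0=onz("top",[[390.5,282]],.04)[0]
  for w0 in np.deg2rad([-15,0,15,30,45,60]):
    r=minimize(cost,[g0[0],g0[1],w0],method="Nelder-Mead",options=dict(initial_simplex=[[g0[0],g0[1],w0],[g0[0]+.005,g0[1],w0],[g0[0],g0[1]+.005,w0],[g0[0],g0[1],w0+.2]],xatol=1e-5,fatol=1))
    if best is None or r.fun<best.fun:best=r
  print(cs,best.x,np.rad2deg(best.x[2]),best.fun)
```

```text
('scene',) [ 0.45248099 -0.22806314  1.17267552] 67.18935831495175 122939.4676794457
('top',) [ 0.4491761  -0.2283168  -0.38010352] -21.77832733823946 93453.51241898311
('scene', 'top') [ 0.45084155 -0.22819212 -0.39836115] -22.824412899511366 410840.40008768335
```

View pics/t2.png

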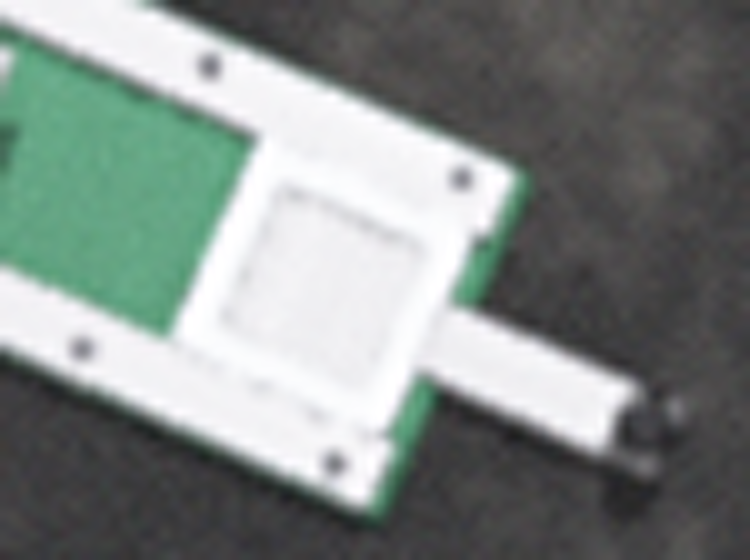

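View pics/s3.png

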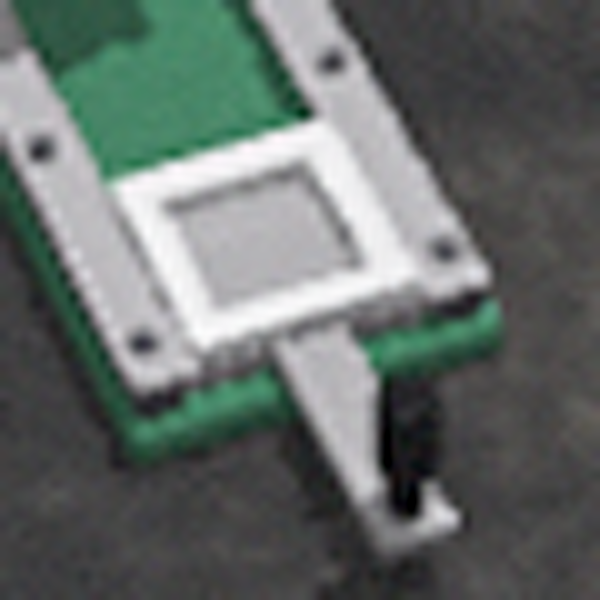

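View pics/s4.png

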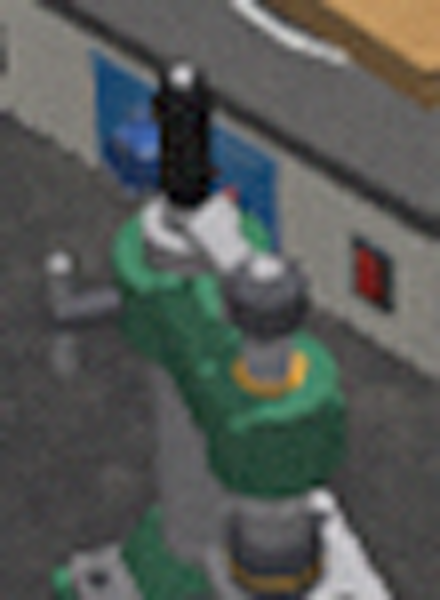

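View pics/t3.png

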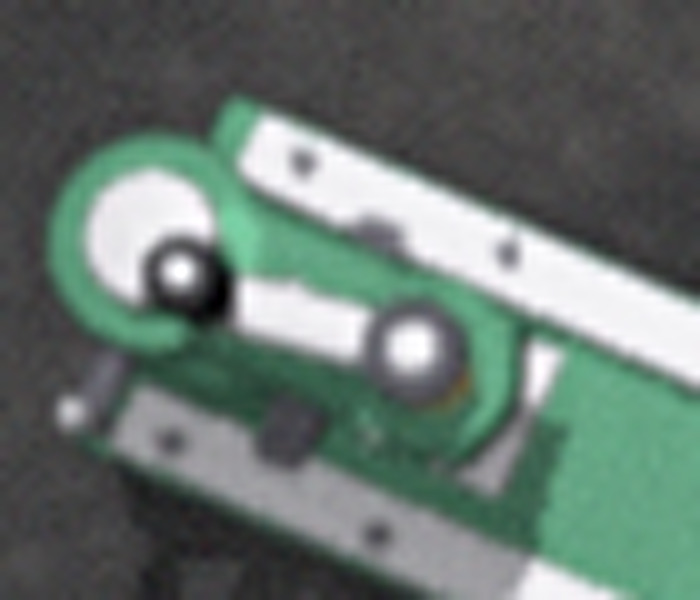

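Run:
```python
from h import *
T=lambda p,o,k:[(p[0]+.5)/k-.5+o[0],(p[1]+.5)/k-.5+o[1]]
t=lambda *p:T(p,(270,220),10); s=lambda *p:T(p,(275,245),10)
t3=lambda *p:T(p,(215,190),10); s4=lambda *p:T(p,(250,155),8)
pairs=dict(bA=(s(330,60),t(208,65)),bB=(s(445,247),t(462,178)),bC=(s(40,148),t(83,348)),bD=(s(143,342),t(335,463)),
 o1=(s(322,120),t(255,135)),o2=(s(420,290),t(475,232)),o3=(s(195,350),t(385,435)),o4=(s(112,182),t(170,335)),
 r1=(s(305,160),t(290,187)),r2=(s(360,265),t(425,238)),r3=(s(215,308),t(372,388)),r4=(s(165,202),t(222,322)),
 knobtop=(s(412,385),t(645,415)),ball=(s4(265,268),t3(410,350)),griptop=(s4(181,76),t3(178,270)))
for k,(a,b) in pairs.items():
    X,e=tri(a,b);print(k,np.round(X,4),e)
    if k[0] in"ro": print("   z.032:",np.round(onz("scene",[a],.032)[0],4),np.round(onz("top",[b],.032)[0],4))
```

```text
bA [0.6056 0.0592 0.0326] [[-0.3, 0.0], [0.2, -0.2]]
bB [ 0.5738 -0.0146  0.034 ] [[-0.5, 0.0], [0.3, -0.3]]
bC [0.5235 0.0942 0.0329] [[-0.3, 0.0], [0.2, -0.2]]
bD [0.4913 0.0212 0.0339] [[-0.5, 0.0], [0.3, -0.3]]
o1 [0.5861 0.0449 0.0327] [[-0.6, 0.0], [0.4, -0.4]]
   z.032: [0.5879 0.0441 0.032 ] [0.5848 0.0461 0.032 ]
o2 [ 0.5586 -0.0188  0.0316] [[-0.6, 0.0], [0.4, -0.4]]
   z.032: [ 0.5596 -0.0202  0.032 ] [ 0.5574 -0.0176  0.032 ]
o3 [0.4989 0.0075 0.0352] [[-0.2, 0.0], [0.1, -0.1]]
   z.032: [0.5011 0.0092 0.032 ] [0.4986 0.0078 0.032 ]
o4 [0.5274 0.0692 0.0343] [[-0.3, 0.0], [0.2, -0.2]]
   z.032: [0.5296 0.0702 0.032 ] [0.5268 0.0699 0.032 ]
r1 [0.5703 0.0352 0.0354] [[-0.3, 0.0], [0.2, -0.2]]
   z.032: [0.5733 0.0368 0.032 ] [0.5699 0.0359 0.032 ]
r2 [ 0.555  -0.0027  0.0327] [[0.2, -0.0], [-0.2, 0.2]]
   z.032: [ 0.5549 -0.0019  0.032 ] [ 0.5555 -0.0032  0.032 ]
r3 [0.5118 0.0118 0.0386] [[0.1, -0.0], [-0.0, 0.0]]
   z.032: [0.5158 0.016  0.032 ] [0.5121 0.0117 0.032 ]
r4 [0.5319 0.0538 0.0341] [[-0.6, 0.0], [0.4, -0.4]]
   z.032: [0.5345 0.054  0.032 ] [0.5307 0.055  0.032 ]
knobtop [ 0.5049 -0.0658  0.0741] [[-0.4, 0.0], [0.3, -0.3]]
ball [0.5921 0.1404 0.2251] [[-0.6, 0.0], [0.5, -0.5]]
griptop [0.6068 0.1933 0.27  ] [[-0.5, 0.0], [0.3, -0.4]]
```

```bash
cat >> h.py <<'E'
def rows(wps,R=None,n=5):
    """wps: list of n world targets, or path polyline; R final orientation(s)"""
    s=readout.get_state();R0=Rt(s)
    w=np.zeros(3) if R is None else Ro.from_matrix(R0.T@R).as_rotvec()
    print("turn deg",round(float(np.rad2deg(np.linalg.norm(w))),1))
    for i,p in enumerate(wps):
        d=R0.T@(np.array(p)-s["tcp_pos"]); print(np.round(d,4).tolist(),np.round(w*(i+1)/len(wps),4).tolist())
E
python3 - <<'E'
from h import *
s=st()
y=Rt(s)[:,1];print("jaw yaw",np.rad2deg(np.arctan2(y[1],y[0])))
for yaw in(-22.8,157.2):
    print(yaw,plan([.451,-.228,.2],down(np.deg2rad(yaw))))
for u in([385,247],[417,247],[428,290],[473,259]): print(onz("top",[u],.04)[0].round(3))
E
```

```text
t 1.1 p [0.2073 0.5364 0.1938] F [-0.4 -0.6  0.3] T [ 0.02 -0.01  0.  ] gap 0.0857 j [ 1.062  0.313  0.046  1.304 -0.     1.431]
R [[0.0001, 0.3605, 0.9327], [0.0001, 0.9327, -0.3605], [-1.0, 0.0001, 0.0]]
jaw yaw 68.86697869517536
-22.8 (array([-0.0062, -0.6251,  0.5029]), array([ 1.5999e+00, -0.0000e+00, -1.0000e-04]))
157.2 (array([-0.0062, -0.6251,  0.5029]), array([-1.5417e+00,  1.0000e-04, -0.0000e+00]))
[ 0.547 -0.213  0.04 ]
[ 0.547 -0.305  0.04 ]
[ 0.425 -0.336  0.04 ]
[ 0.514 -0.466  0.04 ]
```

Run:
```python
from h import *
s=readout.get_state();a=s["tcp_pos"];b=np.array([.38,.30,.30])
rows([a+(b-a)*i/5 for i in range(1,6)],down(np.deg2rad(38)))
```

```text
turn deg 30.9
[-0.0212, -0.0316, 0.0493] [0.1077, 0.0, -0.0]
[-0.0425, -0.0633, 0.0985] [0.2155, 0.0, -0.0]
[-0.0637, -0.0949, 0.1478] [0.3232, 0.0, -0.0001]
[-0.0849, -0.1266, 0.197] [0.431, 0.0, -0.0001]
[-0.1062, -0.1582, 0.2463] [0.5387, 0.0, -0.0001]
```

Request:
drive_tool --moves '[[[-0.021,-0.032,0.049,0.108,0,0,0],[-0.042,-0.063,0.099,0.216,0,0,0],[-0.064,-0.095,0.148,0.323,0,0,0],[-0.085,-0.127,0.197,0.431,0,0,0],[-0.106,-0.158,0.246,0.54,0,0,0]]]'

```text
clock: 1.72
tcp_pos: [0.3806, 0.2987, 0.3008]
orientation: [0.635, 0.312, 0.635, -0.311]
wrist_force: [0.5, 0.8, 0.3]
finger_gap: 0.0857
```

Run:
```python
from h import *
s=st();a=s["tcp_pos"];b=np.array([.43,.05,.28])
rows([a+(b-a)*i/5 for i in range(1,6)],down(np.deg2rad(8)))
```

```text
t 1.73 p [0.3806 0.2987 0.3008] F [0.5 0.8 0.3] T [ 0.04 -0.08  0.01] gap 0.0857 j [0.499 0.125 0.066 1.511 0.    1.411]
R [[0.0008, 0.7908, 0.612], [0.0005, 0.612, -0.7908], [-1.0, 0.001, 0.0001]]
turn deg 29.7
[0.0041, -0.0226, 0.0454] [0.1038, -0.0, -0.0002]
[0.0083, -0.0453, 0.0908] [0.2076, -0.0001, -0.0004]
[0.0124, -0.0679, 0.1361] [0.3114, -0.0001, -0.0006]
[0.0165, -0.0906, 0.1815] [0.4152, -0.0001, -0.0008]
[0.0207, -0.1132, 0.2269] [0.519, -0.0002, -0.001]
```

Very precise tracking.

Request:
drive_tool --moves '[[[0.004,-0.023,0.045,0.104,0,0,0],[0.008,-0.045,0.091,0.208,0,0,0],[0.012,-0.068,0.136,0.311,0,0,0],[0.016,-0.091,0.182,0.415,0,0,0],[0.021,-0.113,0.227,0.519,0,0,0]]]'

```text
clock: 2.35
tcp_pos: [0.4304, 0.0484, 0.2799]
orientation: [0.533, 0.465, 0.532, -0.464]
wrist_force: [0.6, 0.3, -0.0]
finger_gap: 0.0857
```

Run:
```python
from h import *
s=st();a=s["tcp_pos"];b=np.array([.451,-.228,.12])
rows([a+(b-a)*i/5 for i in range(1,6)],down(np.deg2rad(-22.5)))
```

```text
t 2.35 p [0.4304 0.0484 0.2799] F [ 0.6  0.3 -0. ] T [ 0.   -0.01  0.01] gap 0.0857 j [-7.40e-02  2.20e-02 -9.70e-02  1.45e+00  1.00e-03  1.36e+00]
R [[0.0019, 0.9907, 0.1358], [0.0005, 0.1358, -0.9907], [-1.0, 0.002, -0.0002]]
turn deg 30.3
[0.032, -0.0035, 0.0553] [0.1058, -0.0002, -0.0004]
[0.0639, -0.007, 0.1107] [0.2116, -0.0003, -0.0008]
[0.0959, -0.0105, 0.166] [0.3173, -0.0005, -0.0011]
[0.1278, -0.014, 0.2213] [0.4231, -0.0006, -0.0015]
[0.1598, -0.0175, 0.2767] [0.5289, -0.0008, -0.0019]
```

Request:
drive_tool --moves '[[[0.03,-0.003,0.053,0.106,0,0,0],[0.06,-0.007,0.107,0.212,0,0,0],[0.09,-0.01,0.16,0.317,0,0,0],[0.12,-0.014,0.213,0.423,0,0,0],[0.15,-0.017,0.268,0.529,0,-0.002,60]]]'

```text
clock: 2.98
tcp_pos: [0.4502, -0.221, 0.1293]
orientation: [0.392, 0.589, 0.392, -0.588]
wrist_force: [1.2, 0.0, 1.3]
finger_gap: 0.0699
```

Run:
```python
from h import *
s=st()
a=crop("top",360,220,440,310,8,"t5.png");b=crop("scene",300,260,420,360,6,"s5.png")
```

```text
t 2.98 p [ 0.4502 -0.221   0.1293] F [1.2 0.  1.3] T [-0.06 -0.07 -0.01] gap 0.0699 j [-6.170e-01  2.020e-01 -2.630e-01  1.106e+00  1.000e-03  1.350e+00]
R [[0.0009, 0.9224, -0.3862], [0.0003, -0.3862, -0.9224], [-1.0, 0.0007, -0.0006]]
```

View pics/t5.png

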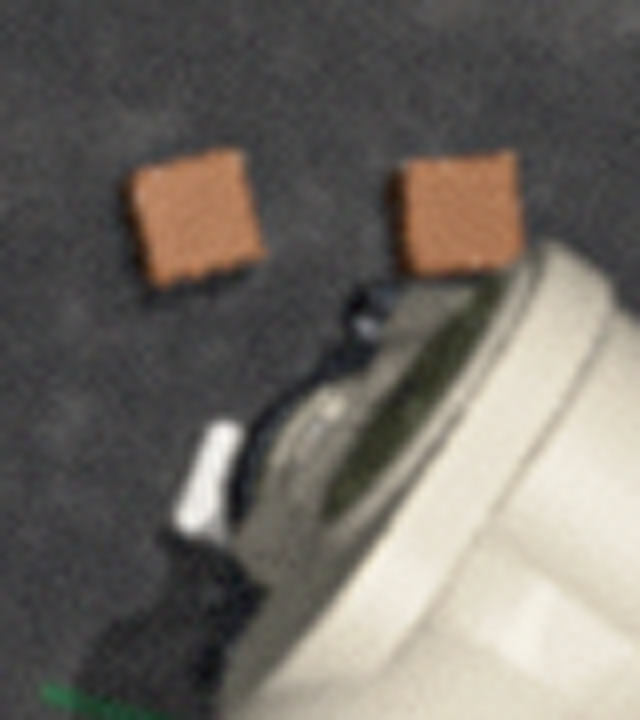

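View pics/s5.png

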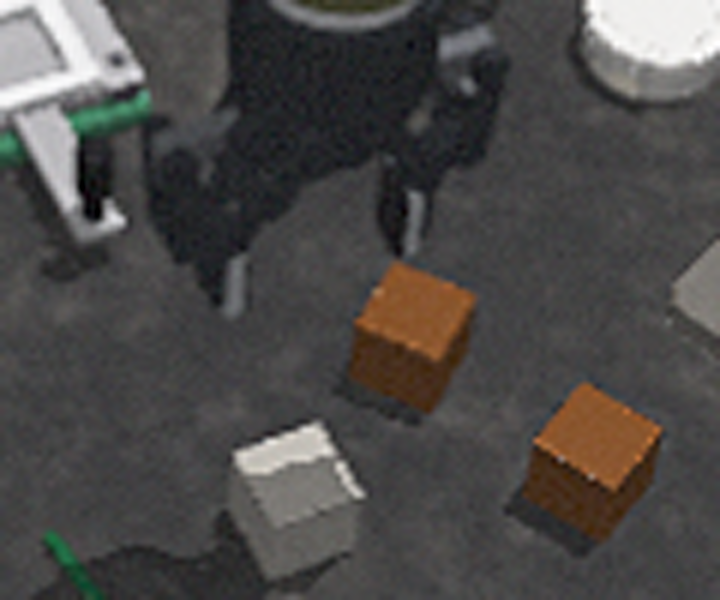

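Run:
```python
from h import *
s=readout.get_state();p=s["tcp_pos"];R=Rt(s)
for b in(0,.008):
  for sg in(-1,1):
    u=proj("scene",[p-R[:,0]*b+R[:,1]*sg*.035+R[:,2]*k for k in(-.011,.011)])
    print(b,sg,((u-[300,260]+.5)*6-.5).round(0).tolist())
rows([p+(np.array([.4505,-.2285,.012])-p)*f for f in(.35,.7,1,1,1)],down(np.deg2rad(-22.8)))
```

```text
0 -1 [[200.0, 350.0], [225.0, 392.0]]
0 1 [[360.0, 293.0], [386.0, 334.0]]
0.008 -1 [[201.0, 338.0], [226.0, 380.0]]
0.008 1 [[362.0, 281.0], [388.0, 322.0]]
turn deg 0.2
[0.0401, 0.0013, 0.0016] [-0.0004, -0.0, 0.0007]
[0.0801, 0.0027, 0.0031] [-0.0009, -0.0001, 0.0014]
[0.1145, 0.0038, 0.0045] [-0.0013, -0.0001, 0.0022]
[0.1145, 0.0038, 0.0045] [-0.0018, -0.0002, 0.0029]
[0.1145, 0.0038, 0.0045] [-0.0022, -0.0002, 0.0036]
```

Run:
```python
from h import *
s=st();p=s["tcp_pos"];R=Rt(s)
b=cams.read_camera("scene")
b2=cv2.resize(b[250:350,300:420],None,fx=6,fy=6,interpolation=cv2.INTER_CUBIC)
b2=np.clip((b2/255.)**.5*255,0,255).astype(np.uint8)
for u in (proj("scene",[p,p-R[:,0]*.019,p-R[:,0]*.073])-[300,250]+.5)*6: cv2.circle(b2,tuple(int(v) for v in u),4,(0,0,255),-1)
cv2.imwrite("pics/s6.png",b2)
```

```text
t 3.08 p [ 0.4491 -0.2231  0.1265] F [-1.1  1.3  0.4] T [ 0.09  0.03 -0.01] gap 0.0653 j [-6.210e-01  2.070e-01 -2.630e-01  1.104e+00 -1.000e-03  1.350e+00]
R [[-0.0032, 0.921, -0.3896], [0.0016, -0.3896, -0.921], [-1.0, -0.0036, -0.0002]]
```

View pics/s6.png

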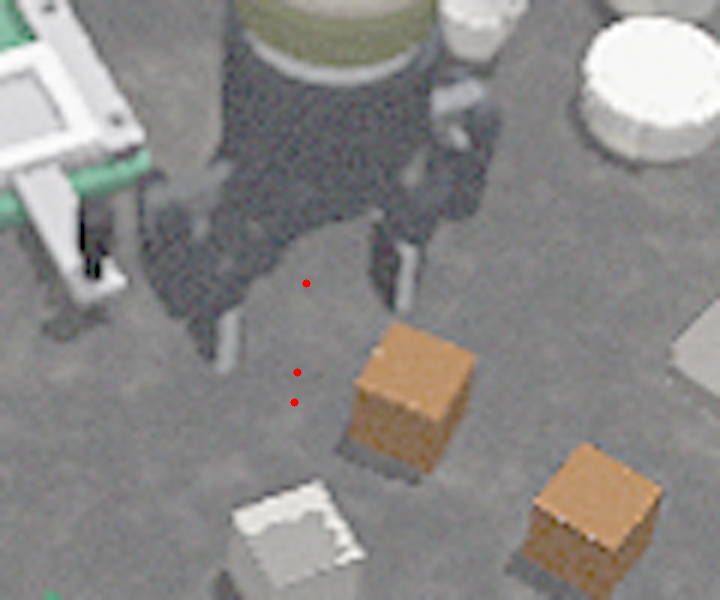

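Run:
```python
from h import *
print(proj("scene",[[.2073,.5364,.1938],[.2073,.5364,.213],[.2073,.5364,.267],[0,0,0]]),proj("top",[[.2073,.5364,.1938],[.2073,.5364,.267],[0,0,0],[0,0,.2]]))
b=cv2.imread("pics/scene0.png")[110:210,30:130];cv2.imwrite("pics/z0.png",cv2.resize(b,None,fx=6,fy=6,interpolation=cv2.INTER_CUBIC))
b=cams.read_camera("scene");cv2.imwrite("pics/z1.png",b);cv2.imwrite("pics/z2.png",cams.read_camera("top"))
```

```text
[[ 81.7144497  198.28972131]
 [ 79.70195116 192.8764196 ]
 [ 73.8737316  177.12213926]
 [143.65307974 409.53044163]] [[ 96.88369139 375.83021265]
 [ 84.93975582 381.61655252]
 [309.03773015 437.18147615]
 [309.23972749 461.21066515]]
```

View pics/z0.png

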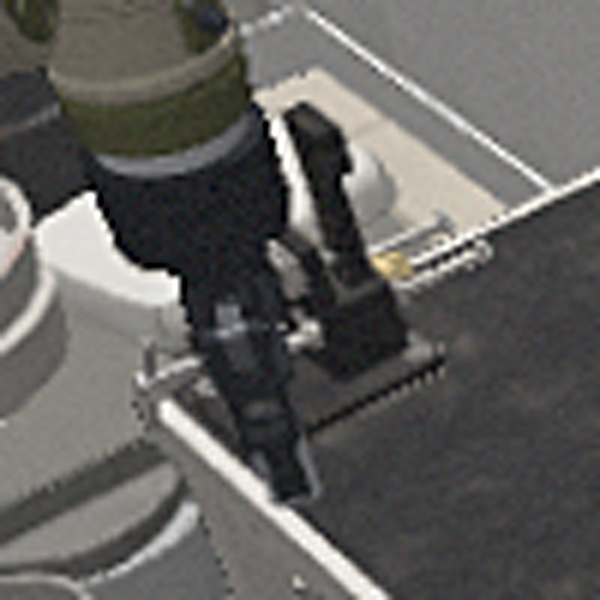

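View pics/z1.png

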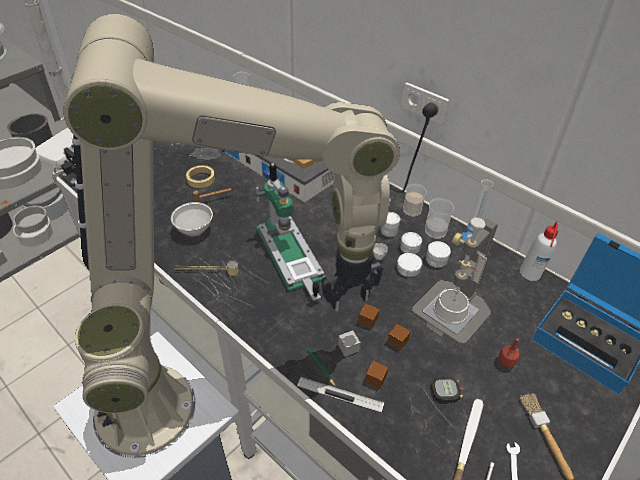

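View pics/z2.png

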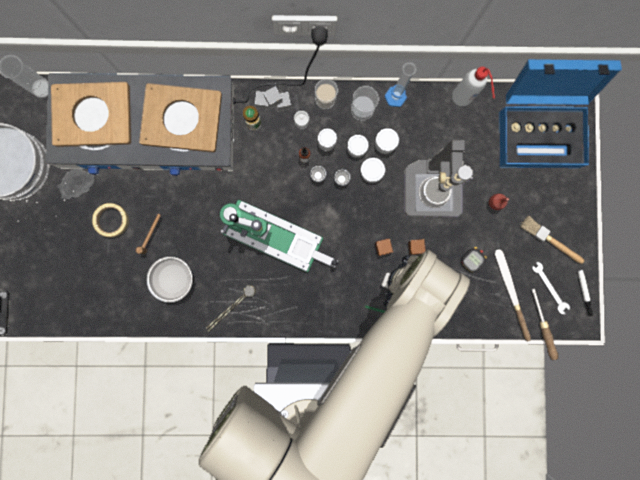

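Run:
```python
from h import *
s=readout.get_state();p=s["tcp_pos"]
rows([p+(np.array([.4505,-.2285,.030])-p)*f for f in(.33,.66,1,1,1)],down(np.deg2rad(-22.8)))
```

```text
turn deg 0.3
[0.0329, 0.0014, 0.0029] [0.001, -0.0002, 0.0002]
[0.0659, 0.0028, 0.0057] [0.0019, -0.0005, 0.0005]
[0.0998, 0.0043, 0.0087] [0.0029, -0.0007, 0.0007]
[0.0998, 0.0043, 0.0087] [0.0038, -0.001, 0.001]
[0.0998, 0.0043, 0.0087] [0.0048, -0.0012, 0.0012]
```

Request:
drive_tool --moves '[[[0.033,0.0015,0.003,0.001,0,0,40],[0.066,0.003,0.006,0.003,0,0,40],[0.1,0.004,0.009,0.005,0,0,40],[0.1,0.004,0.009,0.005,0,0,40],[0.1,0.004,0.009,0.005,0,0,40]]]'

```text
clock: 3.85
tcp_pos: [0.4511, -0.2284, 0.0315]
orientation: [0.392, 0.589, 0.392, -0.588]
wrist_force: [-0.5, -0.1, 0.1]
finger_gap: 0.072
```

Run:
```python
from h import *
s=st();p=s["tcp_pos"];R=Rt(s)
b=cams.read_camera("scene")
b2=cv2.resize(b[280:380,300:420],None,fx=6,fy=6,interpolation=cv2.INTER_CUBIC)
b2=np.clip((b2/255.)**.5*255,0,255).astype(np.uint8)
for u in (proj("scene",[p,p-R[:,0]*.019,p-R[:,0]*.073])-[300,280]+.5)*6: cv2.circle(b2,tuple(int(v) for v in u),4,(0,0,255),-1)
cv2.imwrite("pics/s7.png",b2)
```

```text
t 3.85 p [ 0.4511 -0.2284  0.0315] F [-0.5 -0.1  0.1] T [ 0.01  0.05 -0.01] gap 0.072 j [-6.280e-01  2.920e-01 -4.050e-01  8.740e-01  1.000e-03  1.339e+00]
R [[0.001, 0.9224, -0.3862], [0.0005, -0.3862, -0.9224], [-1.0, 0.0007, -0.0009]]
```

View pics/s7.png

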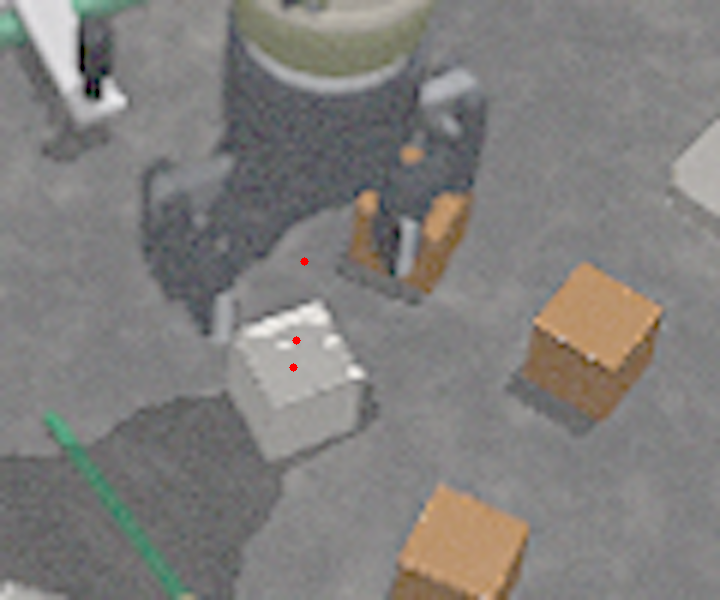

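View pics/t7.png

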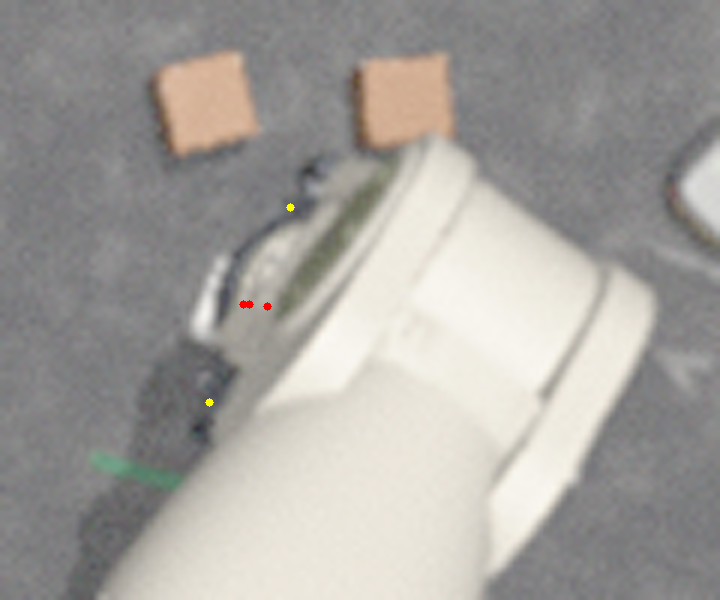

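Request:
drive_tool --moves '[[[0.005,0,0,0,0,0,40],[0.01,0,0,0,0,0,40],[0.015,0,0,0,0,0,40],[0.019,0,0,0,0,0,40],[0.019,0,0,0,0,0,40]]]'

```text
clock: 4.58
tcp_pos: [0.4511, -0.2288, 0.0122]
orientation: [0.392, 0.589, 0.391, -0.588]
wrist_force: [-0.7, -0.6, 0.3]
finger_gap: 0.072
```

```bash
cat >> h.py <<'E'
def look(c,x0,y0,w,h,k,name,extra=None):
    s=readout.get_state();p=s["tcp_pos"];R=Rt(s)
    b=cams.read_camera(c)
    b2=cv2.resize(b[y0:y0+h,x0:x0+w],None,fx=k,fy=k,interpolation=cv2.INTER_CUBIC)
    b2=np.clip((b2/255.)**.6*255,0,255).astype(np.uint8)
    for X in [p,p-R[:,0]*.019,p-R[:,0]*.073]+(extra or []):
        u=(proj(c,[X])[0]-[x0,y0]+.5)*k; cv2.circle(b2,tuple(int(v) for v in u),3,(0,0,255),-1)
    cv2.imwrite("pics/"+name,b2)
E
python3 - <<'E'
from h import *
st();look("scene",300,280,120,100,6,"s8.png")
E
```

```text
t 4.58 p [ 0.4511 -0.2288  0.0122] F [-0.7 -0.6  0.3] T [0.01 0.01 0.02] gap 0.072 j [-6.290e-01  3.130e-01 -4.290e-01  8.270e-01  1.000e-03  1.339e+00]
R [[0.0011, 0.9221, -0.3868], [0.0004, -0.3868, -0.9221], [-1.0, 0.0008, -0.0008]]
```

View pics/s8.png

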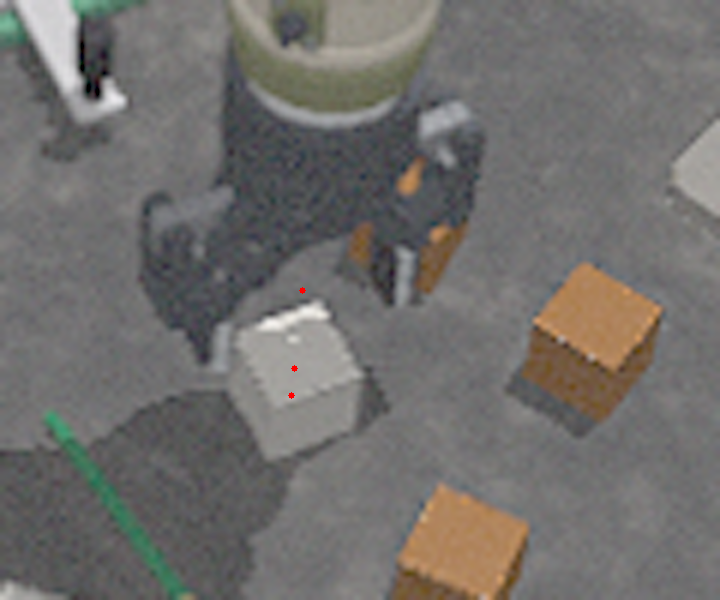

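Request:
drive_tool --moves '[[[0,0,0,0,0,0,80],[0,0,0,0,0,0,100],[0,0,0,0,0,0,120],[0,0,0,0,0,0,135],[0,0,0,0,0,0,145]]]' --squeeze 30

```text
clock: 5.25
tcp_pos: [0.4514, -0.229, 0.0125]
orientation: [0.392, 0.589, 0.391, -0.588]
wrist_force: [-0.1, -0.0, 0.0]
finger_gap: 0.0368
```

Run:
```python
from h import *
st();look("scene",300,280,120,100,6,"s9.png")
```

```text
t 5.25 p [ 0.4514 -0.229   0.0125] F [-0.1 -0.   0. ] T [ 0.08 -0.05  0.03] gap 0.0368 j [-6.290e-01  3.130e-01 -4.290e-01  8.280e-01  1.000e-03  1.339e+00]
R [[0.0016, 0.9222, -0.3868], [0.0001, -0.3868, -0.9222], [-1.0, 0.0014, -0.0007]]
```

View pics/s9.png

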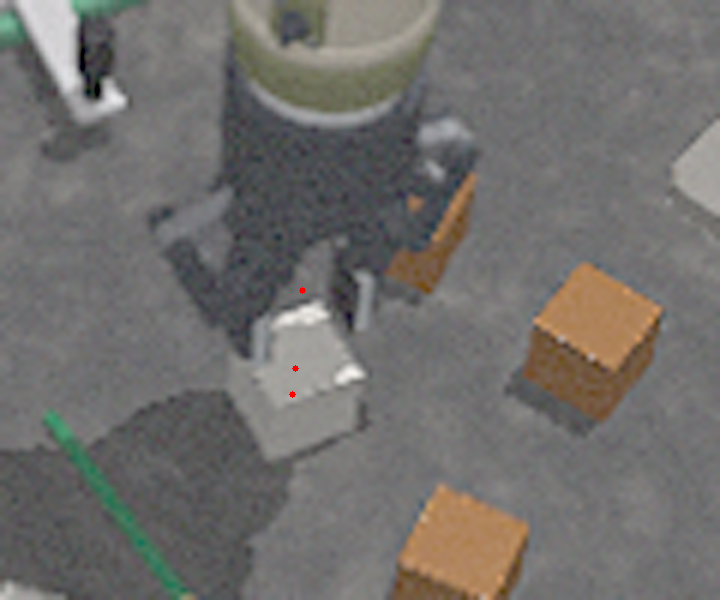

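Request:
drive_tool --moves '[[[0,0,0,0,0,0,40],[0,0,0,0,0,0,40],[0.005,0,0,0,0,0,40],[0.012,0,0,0,0,0,40],[0.018,0,0,0,0,0,40]]]'

```text
clock: 5.92
tcp_pos: [0.4511, -0.2287, -0.0062]
orientation: [0.392, 0.589, 0.391, -0.588]
wrist_force: [0.2, 0.0, 1.1]
finger_gap: 0.0717
```

Run:
```python
from h import *
st();look("scene",300,280,120,100,6,"s10.png");look("top",350,230,120,100,6,"t10.png")
```

```text
t 5.92 p [ 0.4511 -0.2287 -0.0062] F [0.2 0.  1.1] T [ 0.    0.04 -0.01] gap 0.0717 j [-6.290e-01  3.350e-01 -4.520e-01  7.830e-01  1.000e-03  1.339e+00]
R [[0.001, 0.9221, -0.3868], [0.0005, -0.3868, -0.9221], [-1.0, 0.0007, -0.0009]]
```

View pics/s10.png

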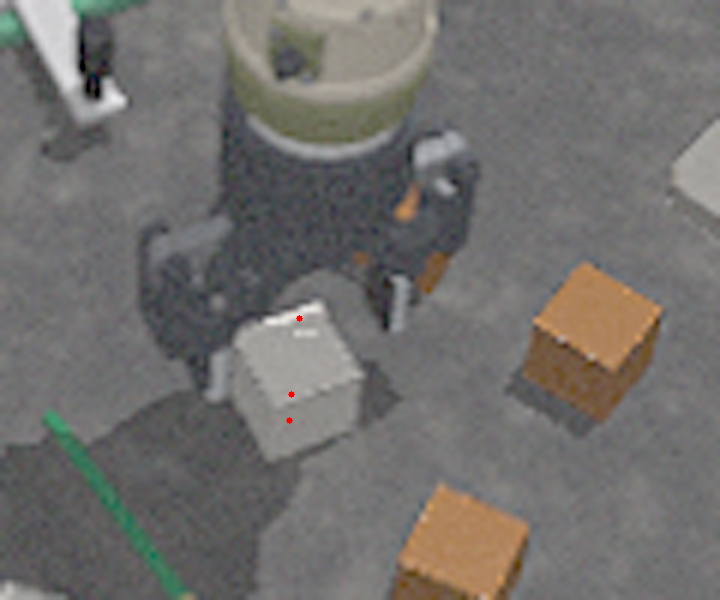

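View pics/t10.png

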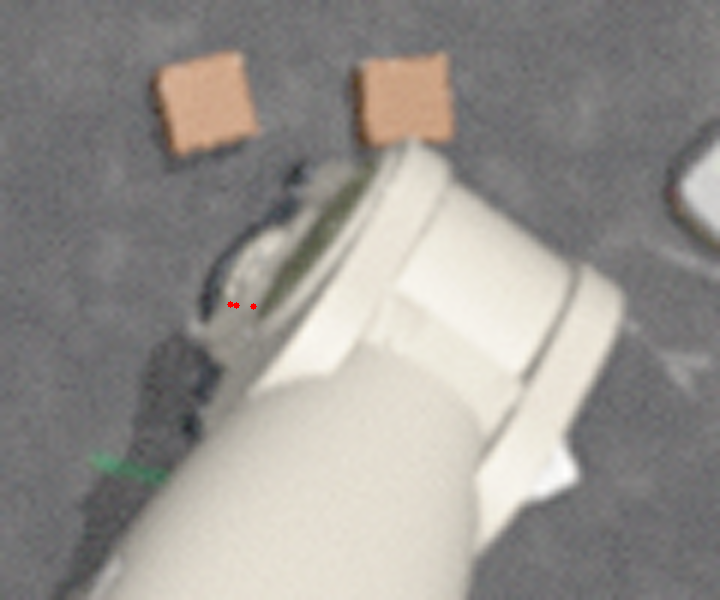

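Request:
drive_tool --moves '[[[0.008,0,0,0,0,0,40],[0.014,0,0,0,0,0,40],[0.02,0,0,0,0,0,40],[0.025,0,0,0,0,0,40],[0.025,0,0,0,0,0,40]]]'

```text
clock: 6.65
tcp_pos: [0.4503, -0.2282, -0.032]
orientation: [0.391, 0.589, 0.392, -0.589]
wrist_force: [-0.4, 0.5, 1.1]
finger_gap: 0.0718
```

Run:
```python
from h import *
st();look("scene",300,280,120,100,6,"s11.png")
```

```text
t 6.65 p [ 0.4503 -0.2282 -0.032 ] F [-0.4  0.5  1.1] T [ 0.08 -0.02 -0.01] gap 0.0718 j [-6.290e-01  3.690e-01 -4.800e-01  7.230e-01  1.000e-03  1.339e+00]
R [[-0.0007, 0.9221, -0.3869], [0.0017, -0.3869, -0.9221], [-1.0, -0.0013, -0.0013]]
```

View pics/s11.png

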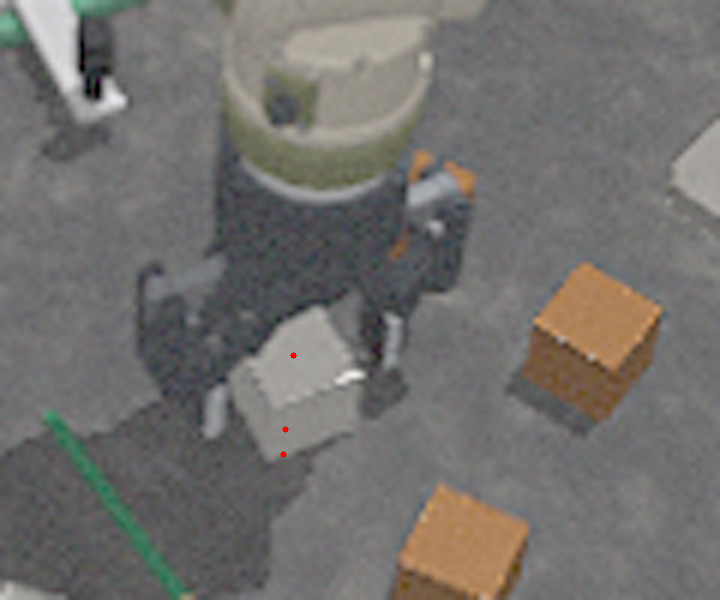

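Request:
drive_tool --moves '[[[0,0,0,0,0,0,110],[0,0,0,0,0,0,160],[0,0,0,0,0,0,180],[0,0,0,0,0,0,180],[0,0,0,0,0,0,180]]]' --squeeze 40

```text
clock: 7.32
tcp_pos: [0.4508, -0.2285, -0.0314]
orientation: [0.391, 0.589, 0.392, -0.589]
wrist_force: [-0.6, -0.1, 4.1]
finger_gap: 0.0395
```

Run:
```python
from h import *
st();look("scene",300,280,120,100,6,"s12.png")
```

```text
t 7.33 p [ 0.4508 -0.2285 -0.0314] F [-0.6 -0.1  4.1] T [-0.    0.05 -0.02] gap 0.0395 j [-6.290e-01  3.680e-01 -4.800e-01  7.240e-01  1.000e-03  1.339e+00]
R [[0.0003, 0.9221, -0.3869], [0.001, -0.3869, -0.9221], [-1.0, -0.0001, -0.001]]
```

View pics/s12.png

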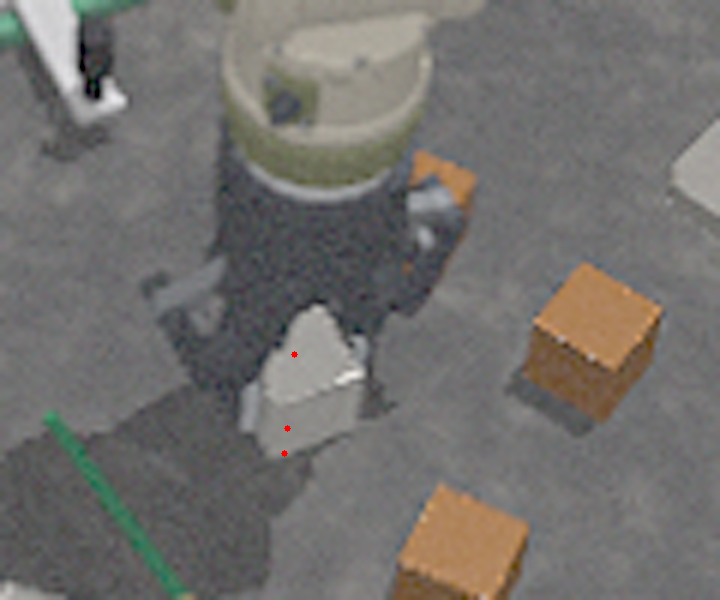

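Run:
```python
from h import *
s=readout.get_state();p=s["tcp_pos"]
Rn=down(np.deg2rad(-23.6))
rows([p+[0,0,.045],p+[0,0,.09],[.472,-.17,.06],[.493,-.115,.06],[.51,-.06,.06]],Rn)
```

```text
turn deg 0.8
[-0.045, -0.0, -0.0] [0.0029, -0.0002, 0.0]
[-0.09, -0.0, -0.0001] [0.0059, -0.0004, 0.0]
[-0.0913, -0.0031, -0.0622] [0.0088, -0.0006, 0.0001]
[-0.0912, -0.005, -0.1211] [0.0118, -0.0008, 0.0001]
[-0.0911, -0.0106, -0.1784] [0.0147, -0.001, 0.0001]
```

Request:
drive_tool --moves '[[[-0.045,0,0,0,0,0,180],[-0.09,0,0,0.004,0,0,180],[-0.091,-0.003,-0.06,0.009,0,0,180],[-0.091,-0.005,-0.12,0.015,0,0,180],[-0.091,-0.01,-0.178,0.015,0,0,180]]]'

```text
clock: 8.0
tcp_pos: [0.5106, -0.0591, 0.0595]
orientation: [0.386, 0.592, 0.387, -0.592]
wrist_force: [0.7, 0.2, -1.9]
finger_gap: 0.0399
```

Run:
```python
from h import *
s=st();p=s["tcp_pos"]
Rn=down(np.deg2rad(-23.6));t=np.array([.5425,.0252,.045])
rows([p+(t-p)*f for f in(.5,1,1,1,1)],Rn)
```

```text
t 8.0 p [ 0.5106 -0.0591  0.0595] F [ 0.7  0.2 -1.9] T [-0.02 -0.12  0.01] gap 0.0399 j [-2.720e-01  2.790e-01 -3.440e-01  9.480e-01  1.000e-03  1.712e+00]
R [[0.0, 0.9159, -0.4015], [0.0012, -0.4015, -0.9159], [-1.0, -0.0004, -0.0011]]
turn deg 0.1
[0.0073, -0.0023, -0.045] [-0.0003, -0.0002, 0.0001]
[0.0146, -0.0046, -0.09] [-0.0005, -0.0004, 0.0002]
[0.0146, -0.0046, -0.09] [-0.0008, -0.0006, 0.0003]
[0.0146, -0.0046, -0.09] [-0.001, -0.0009, 0.0004]
[0.0146, -0.0046, -0.09] [-0.0013, -0.0011, 0.0004]
```

Carrying the cube (−1.9 N).

Request:
drive_tool --moves '[[[0.007,-0.0025,-0.045,0,0,0,180],[0.0145,-0.0045,-0.09,0,0,0,180],[0.0145,-0.0045,-0.09,0,0,0,180],[0.0145,-0.0045,-0.09,0,0,0,180],[0.0145,-0.0045,-0.09,0,0,0,180]]]'

```text
clock: 8.62
tcp_pos: [0.5421, 0.0241, 0.045]
orientation: [0.386, 0.592, 0.387, -0.592]
wrist_force: [0.0, -0.1, -1.5]
finger_gap: 0.0396
```

```bash
python3 - <<'E'
from h import *
s=st();p=s["tcp_pos"]
import cv2
a=cams.read_camera("scene");b=cams.read_camera("top");cv2.imwrite("pics/f1.png",a);cv2.imwrite("pics/f2.png",b)
E
python3 - <<'E'
import sys;sys.path.insert(0,'.')
from h import *
a=cv2.imread("pics/f1.png");b=cv2.imread("pics/f2.png")
for im,n,(x0,y0) in((a,"g1",(255,215)),(b,"g2",(260,200))):
    v=cv2.resize(im[y0:y0+90,x0:x0+100],None,fx=7,fy=7,interpolation=cv2.INTER_CUBIC);cv2.imwrite(f"pics/{n}.png",(np.clip(v/255.,0,1)**.7*255).astype(np.uint8))
E
```

```text
t 8.62 p [0.5421 0.0241 0.045 ] F [ 0.  -0.1 -1.5] T [-0.    0.02 -0.03] gap 0.0396 j [-1.040e-01  3.430e-01 -2.920e-01  9.360e-01  1.000e-03  1.881e+00]
R [[-0.0006, 0.9152, -0.4029], [0.0009, -0.4029, -0.9152], [-1.0, -0.0009, -0.0006]]
```

View pics/g1.png

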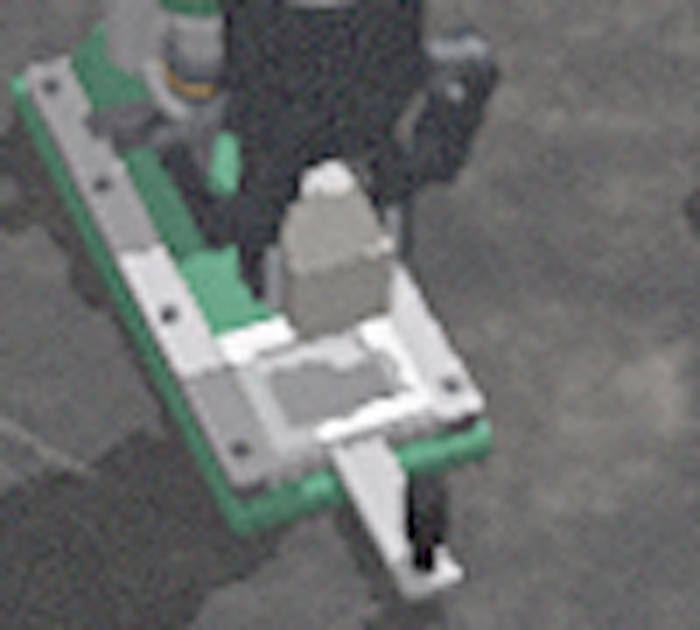

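View pics/g2.png

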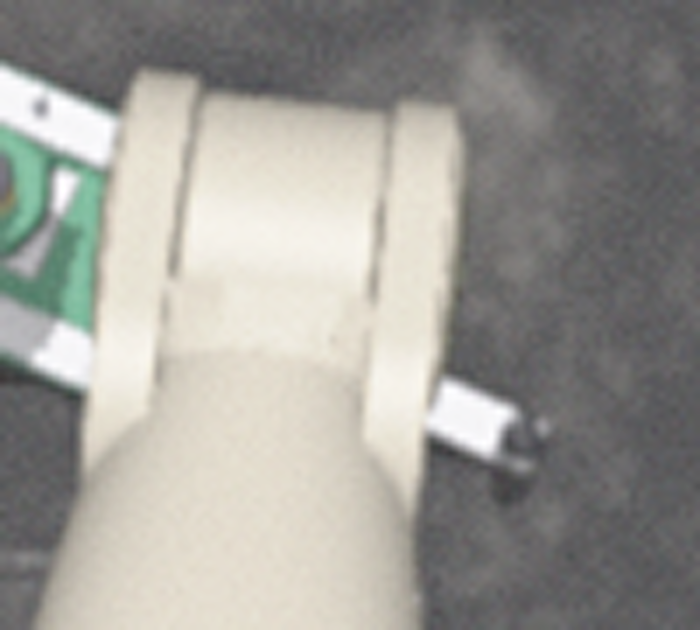

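Run:
```python
from h import *
s=readout.get_state();p=s["tcp_pos"]
c=p[:2]+[.0016,.0002]
a=cv2.imread("pics/f1.png");x0,y0=255,215
v=cv2.resize(a[y0:y0+90,x0:x0+100],None,fx=7,fy=7,interpolation=cv2.INTER_CUBIC)
def draw(cx,cy,z0,z1,h,yaw,col):
    R=Ro.from_euler('z',yaw,degrees=True).as_matrix()
    for z in(z0,z1):
        V=np.array([[i*h,j*h,0] for i,j in((-1,-1),(1,-1),(1,1),(-1,1))])@R.T+[cx,cy,z]
        u=(proj("scene",V)-[x0,y0]+.5)*7
        cv2.polylines(v,[np.round(u*16).astype(np.int32)],True,col,1,cv2.LINE_AA,4)
draw(c[0],c[1],.076,.116,.02,-23.6,(0,0,255))
draw(.5446,.0260,.032,.032,.022,-23.6,(255,0,0))
cv2.imwrite("pics/g3.png",v)
t=np.array([.5433,.0258,.012])
rows([p+(t-p)*f for f in(.33,.66,1,1,1)],down(np.deg2rad(-23.6)))
```

```text
turn deg 0.2
[0.011, 0.0, -0.0006] [-0.0006, -0.0002, 0.0001]
[0.0219, 0.0001, -0.0013] [-0.0013, -0.0004, 0.0002]
[0.0332, 0.0001, -0.0019] [-0.0019, -0.0006, 0.0002]
[0.0332, 0.0001, -0.0019] [-0.0025, -0.0008, 0.0003]
[0.0332, 0.0001, -0.0019] [-0.0031, -0.001, 0.0004]
```

View pics/g3.png

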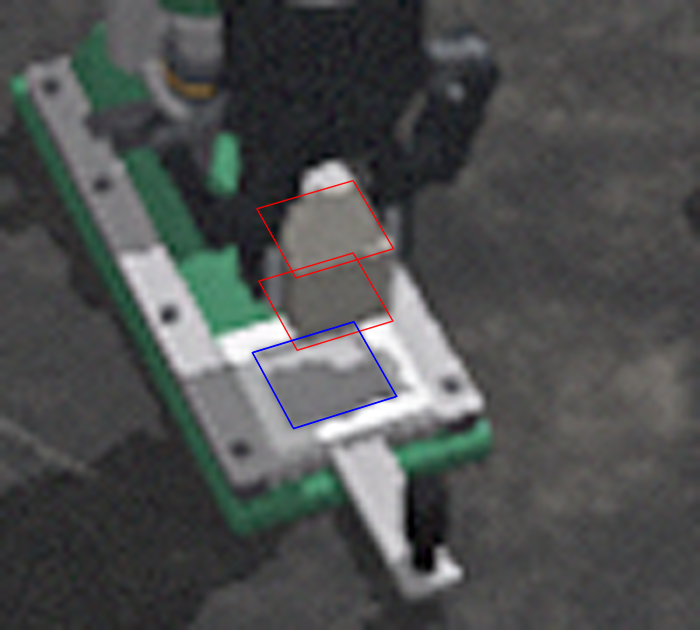

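Run:
```python
from h import *
R=down(np.deg2rad(-22.7))
D=[([.4491,-.2231,.1265],250,(228,370),(405,308),.066),([.4511,-.2284,.0315],280,(222,338),(405,272),.072),([.4511,-.2288,.0122],280,(218,368),(402,300),.072),([.4514,-.229,.0125],280,(262,362),(365,330),.0368),([.4511,-.2287,-.0062],280,(215,398),(398,328),.0717),([.4503,-.2282,-.032],280,(213,435),(392,365),.0718)]
from scipy.optimize import least_squares
for p,y0,a,b,g in D:
    m=(np.array(a)+b)/2/6-.5+[300,y0]
    f=lambda q:(proj("scene",[np.array(p)+R[:,2]*.011+[0,0,q[0]]+np.array([.72,.69,0])*0+np.array([.69,-.72,0])*q[1]])[0]-m)
    r=least_squares(f,[0,0]);print(p[2],g,r.x.round(4))
```

```text
0.1265 0.066 [0.0524 0.0004]
0.0315 0.072 [ 0.0577 -0.0005]
0.0122 0.072 [ 0.0578 -0.001 ]
0.0125 0.0368 [0.0491 0.0006]
-0.0062 0.0717 [ 0.056  -0.0011]
-0.032 0.0718 [ 0.0559 -0.0002]
```

Request:
drive_tool --moves '[[[0.011,0,-0.0006,-0.001,0,0,180],[0.022,0,-0.0013,-0.002,0,0,180],[0.035,0,-0.0019,-0.003,0,0,180],[0.035,0,-0.0019,-0.003,0,0,180],[0.035,0,-0.0019,-0.003,0,0,180]]]'

```text
clock: 9.35
tcp_pos: [0.5431, 0.0259, 0.0101]
orientation: [0.387, 0.592, 0.388, -0.592]
wrist_force: [-0.8, -0.4, -0.7]
finger_gap: 0.0399
```

Run:
```python
from h import *
s=st();p=s["tcp_pos"]
c=p[:2]+[.0016,.0002]
a=cams.read_camera("scene");x0,y0=265,225
v=cv2.resize(a[y0:y0+75,x0:x0+80],None,fx=9,fy=9,interpolation=cv2.INTER_CUBIC)
v=(np.clip(v/255.,0,1)**.6*255).astype(np.uint8);w=v.copy()
def draw(cx,cy,z0,z1,h,yaw,col):
    R=Ro.from_euler('z',yaw,degrees=True).as_matrix()
    for z in(z0,z1):
        V=np.array([[i*h,j*h,0] for i,j in((-1,-1),(1,-1),(1,1),(-1,1))])@R.T+[cx,cy,z]
        u=(proj("scene",V)-[x0,y0]+.5)*9
        cv2.polylines(v,[np.round(u*16).astype(np.int32)],True,col,1,cv2.LINE_AA,4)
draw(c[0],c[1],p[2]+.031,p[2]+.071,.02,-23.6,(0,0,255))
draw(.5446,.0260,.032,.032,.022,-23.6,(255,0,0))
cv2.imwrite("pics/g4.png",v);cv2.imwrite("pics/g5.png",w)
```

```text
t 9.35 p [0.5431 0.0259 0.0101] F [-0.8 -0.4 -0.7] T [-0.04  0.03  0.02] gap 0.0399 j [-1.010e-01  3.800e-01 -3.350e-01  8.560e-01  1.000e-03  1.882e+00]
R [[-0.0003, 0.9164, -0.4003], [0.0011, -0.4003, -0.9164], [-1.0, -0.0007, -0.0008]]
```

View pics/g4.png

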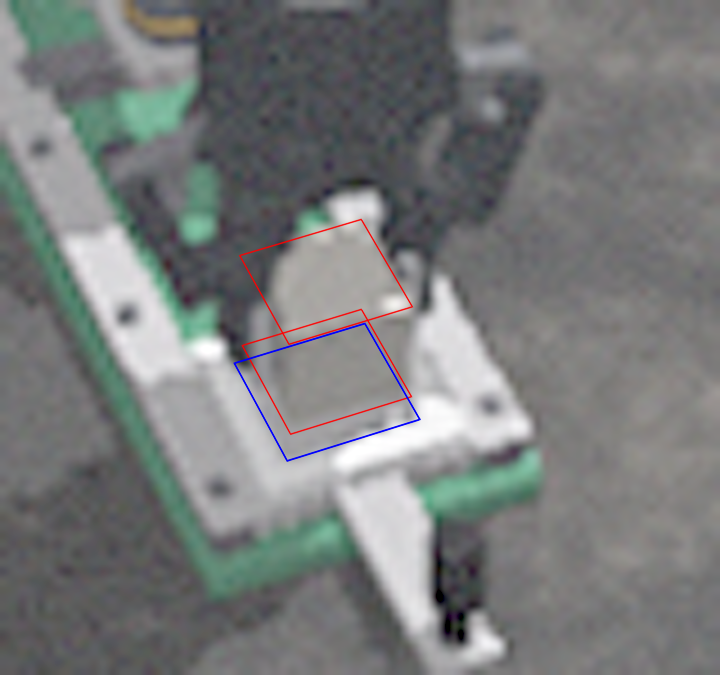

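View pics/g5.png

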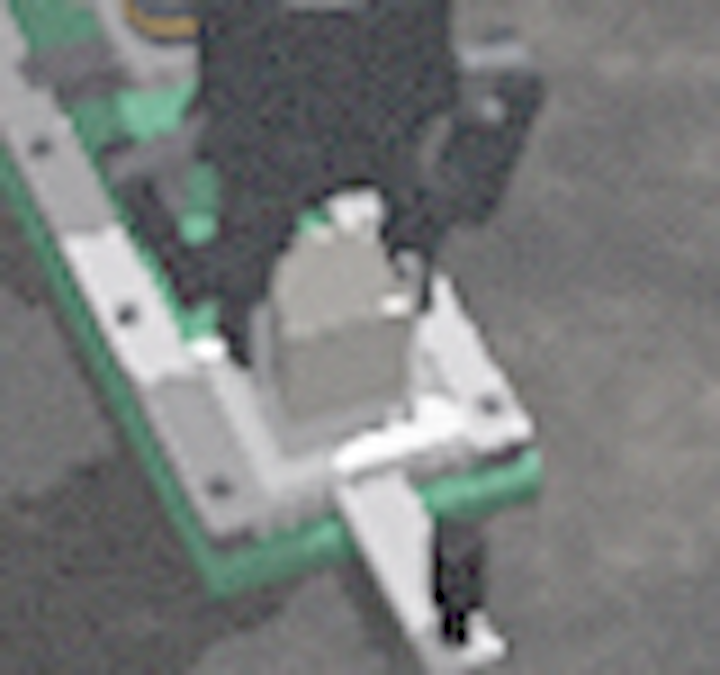

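Request:
drive_tool --moves '[[[0.003,0,0,0,0,0,180],[0.005,0,0,0,0,0,180],[0.007,0,0,0,0,0,180],[0.009,0,0,0,0,0,180],[0.011,0,0,0,0,0,180]]]'

```text
clock: 10.02
tcp_pos: [0.5434, 0.0259, -0.0008]
orientation: [0.387, 0.592, 0.387, -0.591]
wrist_force: [0.2, 0.7, -1.5]
finger_gap: 0.0398
```

```bash
cat > pk.py <<'E'
from h import *
import sys
s=st();p=s["tcp_pos"]
a=cams.read_camera("scene");x0,y0=265,225
v=cv2.resize(a[y0:y0+75,x0:x0+80],None,fx=9,fy=9,interpolation=cv2.INTER_CUBIC)
cv2.imwrite("pics/"+sys.argv[1],(np.clip(v/255.,0,1)**.6*255).astype(np.uint8))
E
python3 pk.py g6.png
```

```text
t 10.03 p [ 0.5434  0.0259 -0.0008] F [ 0.2  0.7 -1.5] T [ 0.02  0.   -0.06] gap 0.0398 j [-1.010e-01  3.920e-01 -3.480e-01  8.310e-01  1.000e-03  1.882e+00]
R [[0.0003, 0.9164, -0.4003], [0.0009, -0.4003, -0.9164], [-1.0, -0.0001, -0.001]]
```

View pics/g6.png

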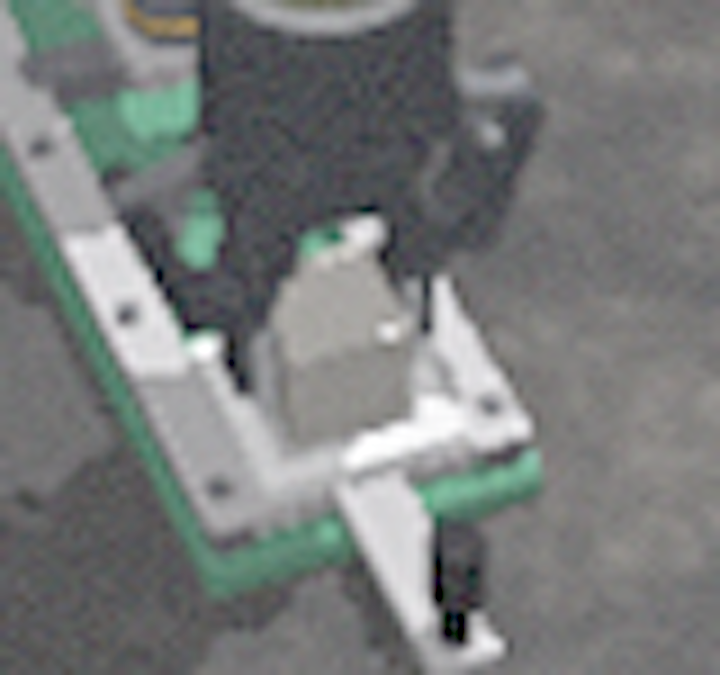

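Request:
drive_tool --moves '[[[0.0015,0,0,0,0,0,180],[0.003,0,0,0,0,0,180],[0.0045,0,0,0,0,0,180],[0.0055,0,0,0,0,0,180],[0.0055,0,0,0,0,0,180]]]'

```text
clock: 10.7
tcp_pos: [0.5432, 0.0259, -0.0063]
orientation: [0.387, 0.592, 0.387, -0.591]
wrist_force: [-1.3, 0.0, 0.9]
finger_gap: 0.0401
```

```bash
python3 pk.py g7.png
```

```text
t 10.7 p [ 0.5432  0.0259 -0.0063] F [-1.3  0.   0.9] T [-0.07  0.18  0.01] gap 0.0401 j [-1.010e-01  3.980e-01 -3.540e-01  8.180e-01  1.000e-03  1.882e+00]
R [[-0.0, 0.9164, -0.4003], [0.001, -0.4003, -0.9164], [-1.0, -0.0004, -0.0009]]
```

View pics/g7.png

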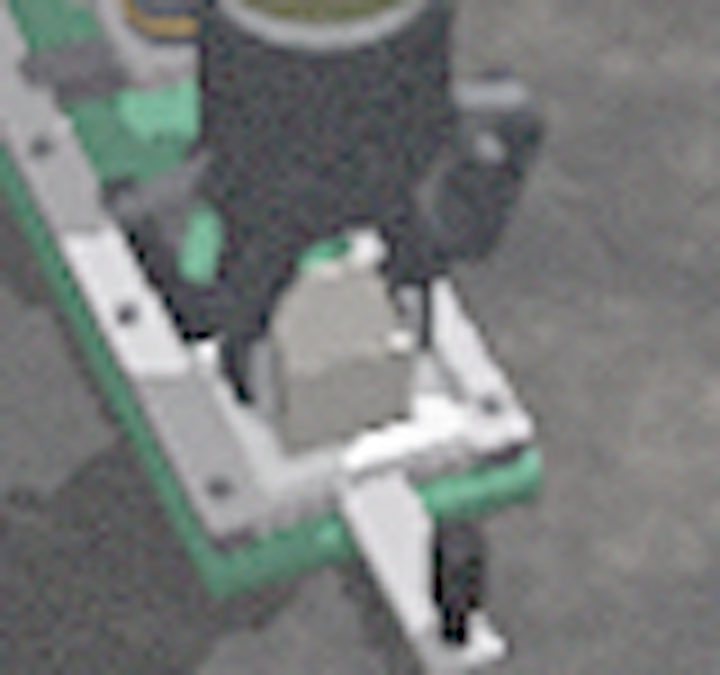

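Request:
drive_tool --moves '[[[0.0005,0,0,0,0,0,180],[0.001,0,0,0,0,0,180],[0.0015,0,0,0,0,0,180],[0.0015,0,0,0,0,0,180],[0.0015,0,0,0,0,0,180]]]'

```text
clock: 11.38
tcp_pos: [0.5432, 0.0259, -0.0064]
orientation: [0.387, 0.592, 0.387, -0.591]
wrist_force: [-4.8, -0.7, 12.8]
finger_gap: 0.04
```

Request:
drive_tool --moves '[[[-0.001,0,0,0,0,0,90],[-0.001,0,0,0,0,0,60],[-0.001,0,0,0,0,0,50],[-0.03,0,0,0,0,0,40],[-0.085,0,0,0,0,0,40]]]'

```text
clock: 12.0
tcp_pos: [0.5408, 0.026, 0.077]
orientation: [-0.386, -0.59, -0.389, 0.593]
wrist_force: [2.0, -0.7, -0.1]
finger_gap: 0.0723
```

```bash
python3 pk.py g8.png
```

```text
t 12.0 p [0.5408 0.026  0.077 ] F [ 2.  -0.7 -0.1] T [-0.02 -0.05 -0.  ] gap 0.0723 j [-1.010e-01  3.170e-01 -2.440e-01  1.015e+00  1.000e-03  1.882e+00]
R [[-0.0052, 0.9163, -0.4004], [0.0014, -0.4004, -0.9164], [-1.0, -0.0053, 0.0008]]
```

View pics/g8.png

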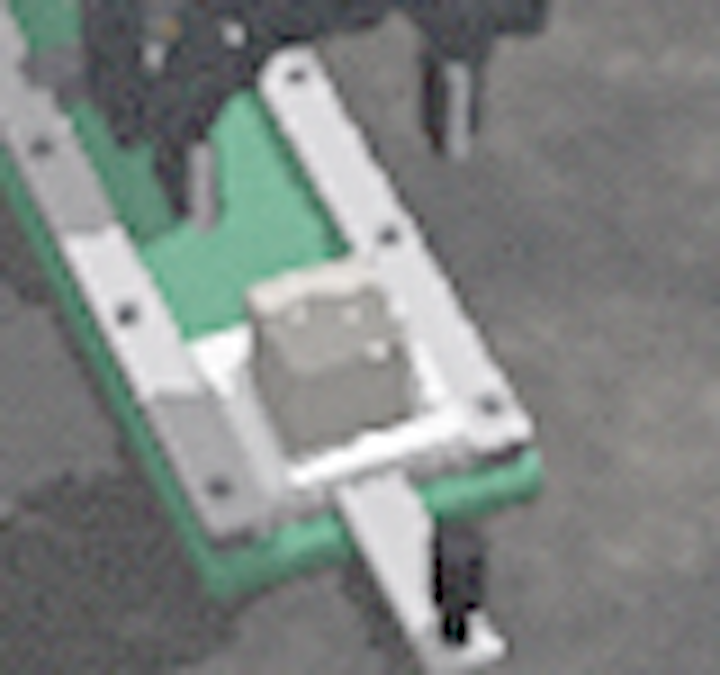

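Run:
```python
from h import *
a=cams.read_camera("scene");x0,y0=265,225
v=cv2.resize(a[y0:y0+75,x0:x0+80],None,fx=9,fy=9,interpolation=cv2.INTER_CUBIC)
v=(np.clip(v/255.,0,1)**.6*255).astype(np.uint8)
def draw(cx,cy,z,h,yaw,col):
    R=Ro.from_euler('z',yaw,degrees=True).as_matrix()
    V=np.array([[i*h,j*h,0] for i,j in((-1,-1),(1,-1),(1,1),(-1,1))])@R.T+[cx,cy,z]
    u=(proj("scene",V)-[x0,y0]+.5)*9
    cv2.polylines(v,[np.round(u*16).astype(np.int32)],True,col,1,cv2.LINE_AA,4)
draw(.5446,.0260,.065,.02,-23.6,(0,0,255))
draw(.5446,.0260,.072,.02,-23.6,(0,255,255))
cv2.imwrite("pics/g9.png",v)
s=st();p=s["tcp_pos"]
```

```text
t 12.1 p [0.5475 0.0255 0.0841] F [ 1.2 -0.8  0.6] T [-0.03 -0.1  -0.02] gap 0.0723 j [-1.010e-01  3.100e-01 -2.350e-01  1.016e+00  1.000e-03  1.882e+00]
R [[0.0103, 0.9164, -0.4002], [-0.0001, -0.4002, -0.9164], [-0.9999, 0.0094, -0.004]]
```

View pics/g9.png

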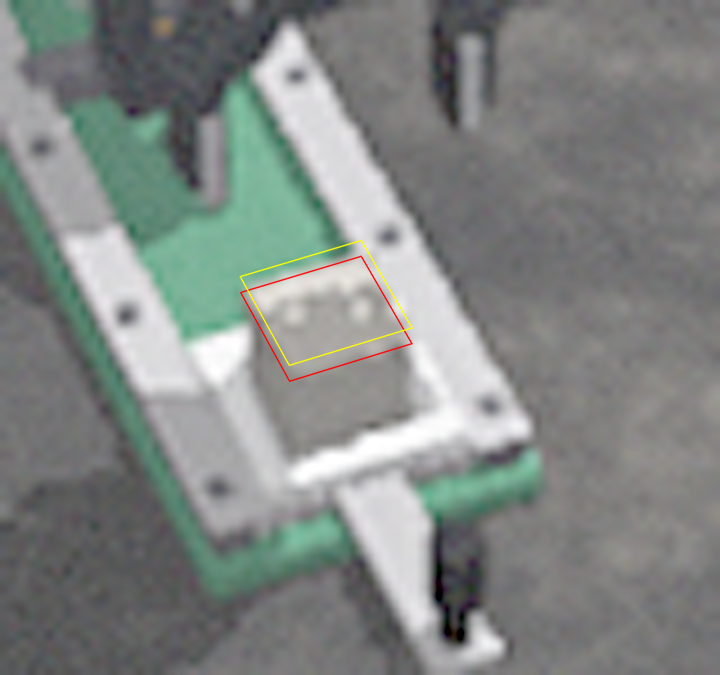

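Run:
```python
from h import *
s=st();p=s["tcp_pos"];t=np.array([.504,-.066,.065])
rows([p+(t-p)*.5,t,t-[0,0,.03],t-[0,0,.063],t-[0,0,.063]],down(np.deg2rad(-23.6)))
```

```text
t 12.1 p [0.5475 0.0255 0.0841] F [ 1.2 -0.8  0.6] T [-0.03 -0.1  -0.02] gap 0.0723 j [-1.010e-01  3.100e-01 -2.350e-01  1.016e+00  1.000e-03  1.882e+00]
R [[0.0103, 0.9164, -0.4002], [-0.0001, -0.4002, -0.9164], [-0.9999, 0.0094, -0.004]]
turn deg 0.6
[0.0093, -0.0017, 0.0506] [0.0, -0.0008, -0.0019]
[0.0186, -0.0034, 0.1013] [0.0001, -0.0016, -0.0038]
[0.0486, -0.0037, 0.1014] [0.0001, -0.0024, -0.0057]
[0.0816, -0.004, 0.1015] [0.0001, -0.0032, -0.0076]
[0.0816, -0.004, 0.1015] [0.0002, -0.004, -0.0094]
```

Request:
drive_tool --moves '[[[0.009,-0.0017,0.0506,0,-0.004,-0.009,100],[0.0186,-0.0034,0.101,0,-0.004,-0.009,100],[0.035,-0.0036,0.1014,0,-0.004,-0.009,100],[0.047,-0.0037,0.1014,0,-0.004,-0.009,100],[0.047,-0.0037,0.1014,0,-0.004,-0.009,100]]]'

```text
clock: 12.72
tcp_pos: [0.5031, -0.0654, 0.0354]
orientation: [-0.387, -0.591, -0.388, 0.592]
wrist_force: [-0.2, 0.2, -0.3]
finger_gap: 0.052
```

Run:
```python
from h import *
s=st();p=s["tcp_pos"];t=np.array([.504,-.066,.001])
look("scene",265,235,90,80,8,"k1.png",[np.array([.5045,-.066,.069])])
look("top",290,215,90,80,8,"k2.png",[np.array([.5035,-.066,.069])])
rows([p+(t-p)*f for f in (.3,.6,.8,1,1)],down(np.deg2rad(-23.6)))
```

```text
t 12.72 p [ 0.5031 -0.0654  0.0354] F [-0.2  0.2 -0.3] T [-0.02  0.06 -0.  ] gap 0.052 j [-0.288  0.293 -0.392  0.888 -0.     1.694]
R [[-0.0019, 0.9166, -0.3998], [0.0006, -0.3998, -0.9166], [-1.0, -0.002, 0.0003]]
turn deg 0.1
[0.0115, -0.0008, 0.0005] [0.0002, 0.0, -0.0001]
[0.0219, -0.0005, 0.0005] [0.0005, 0.0, -0.0001]
[0.0287, -0.0002, 0.0005] [0.0007, 0.0, -0.0002]
[0.0356, -0.0, 0.0006] [0.001, 0.0, -0.0002]
[0.0356, -0.0, 0.0006] [0.0012, 0.0, -0.0003]
```

View pics/k1.png

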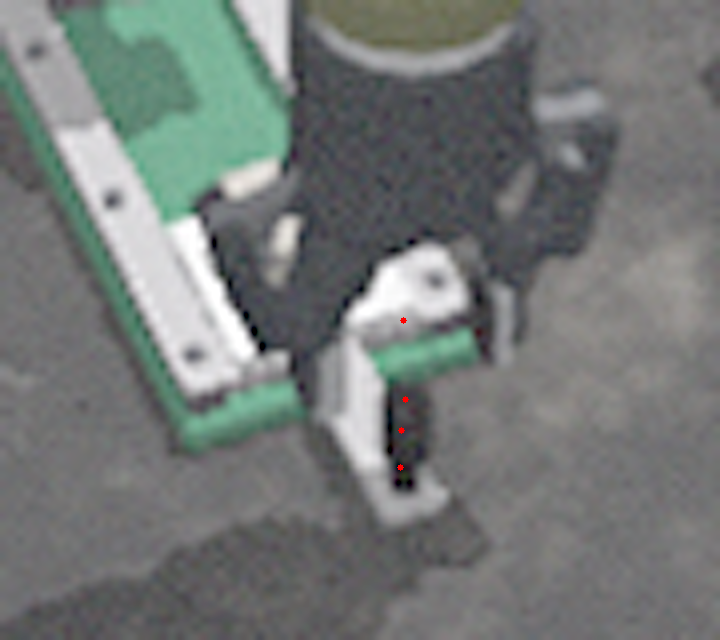

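View pics/k2.png

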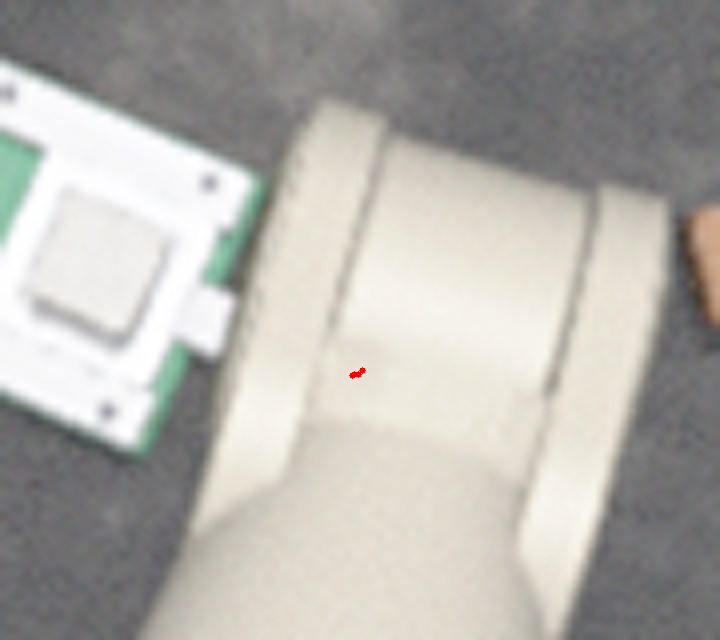

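Request:
drive_tool --moves '[[[0.0115,0,0.0005,0,0,0,100],[0.022,0,0.0005,0,0,0,100],[0.029,0,0.0005,0,0,0,100],[0.034,0,0.0005,0,0,0,100],[0.034,0,0.0005,0,0,0,140]]]'

```text
clock: 13.45
tcp_pos: [0.5036, -0.0658, 0.0021]
orientation: [-0.387, -0.591, -0.388, 0.592]
wrist_force: [-0.0, -0.4, 0.2]
finger_gap: 0.0384
```

Request:
drive_tool --moves '[[[0,0,0,0,0,0,180],[0,0,0,0,0,0,210],[0,0,0,0,0,0,230],[0,0,0,0,0,0,230],[0,0,0,0,0,0,230]]]' --squeeze 40

```text
clock: 14.08
tcp_pos: [0.5027, -0.0654, 0.0025]
orientation: [-0.387, -0.591, -0.388, 0.592]
wrist_force: [-3.5, 0.8, 5.7]
finger_gap: 0.0168
```

Run:
```python
from h import *
s=st();p=s["tcp_pos"]
look("scene",265,235,90,80,8,"k3.png")
```

```text
t 14.07 p [ 0.5027 -0.0654  0.0025] F [-3.5  0.8  5.7] T [ 0.33  0.87 -0.03] gap 0.0168 j [-0.288  0.329 -0.435  0.809  0.     1.693]
R [[-0.002, 0.9169, -0.3992], [0.0007, -0.3992, -0.9169], [-1.0, -0.0021, 0.0002]]
```

View pics/k3.png

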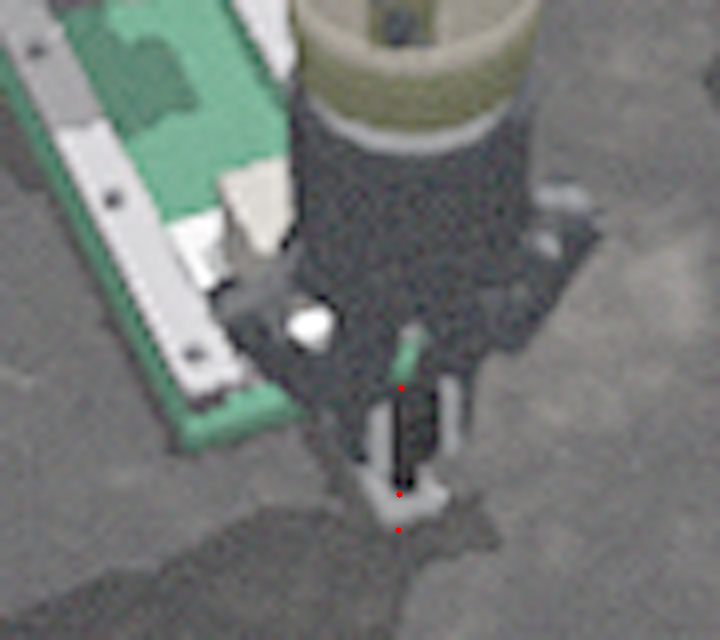

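Request:
drive_tool --moves '[[[-0.001,0,-0.01,0,0,0,230],[-0.001,0,-0.03,0,0,0,230],[-0.001,0,-0.055,0,0,0,230],[-0.001,0,-0.08,0,0,0,230],[-0.001,0,-0.095,0,0,0,230]]]'

```text
clock: 14.75
tcp_pos: [0.5408, 0.0222, 0.0026]
orientation: [-0.387, -0.59, -0.388, 0.592]
wrist_force: [1.6, -3.2, -9.7]
finger_gap: 0.0165
```

Request:
drive_tool --moves '[[[0,0,-0.004,0,0,0,230],[0,0,-0.008,0,0,0,230],[0,0,-0.012,0,0,0,230],[0,0,-0.016,0,0,0,230],[0,0,-0.02,0,0,0,230]]]'

```text
clock: 15.38
tcp_pos: [0.5489, 0.0405, 0.0026]
orientation: [-0.387, -0.591, -0.388, 0.592]
wrist_force: [0.5, -2.9, -6.3]
finger_gap: 0.0162
```

Run:
```python
from h import *
s=st();p=s["tcp_pos"]
print("moved",(p-[.5027,-.0654,0])[:2]@[.4,.9165],"Falong",s["wrist_force"][:2]@[.4,.9165])
a=crop("scene",215,150,110,0,1,"x.png") if 0 else cams.read_camera("scene")
cv2.imwrite("pics/k4.png",cv2.resize(a[160:290,230:350],None,fx=5,fy=5,interpolation=cv2.INTER_CUBIC))
```

```text
t 15.38 p [0.5489 0.0405 0.0026] F [ 0.5 -2.9 -6.3] T [-0.56 -0.12  0.05] gap 0.0162 j [-7.20e-02  4.01e-01 -3.24e-01  8.49e-01 -1.00e-03  1.91e+00]
R [[-0.0026, 0.9169, -0.3992], [-0.0005, -0.3992, -0.9169], [-1.0, -0.0022, 0.0015]]
moved 0.11549473571626746 Falong -2.5227390601971997
```

View pics/k4.png

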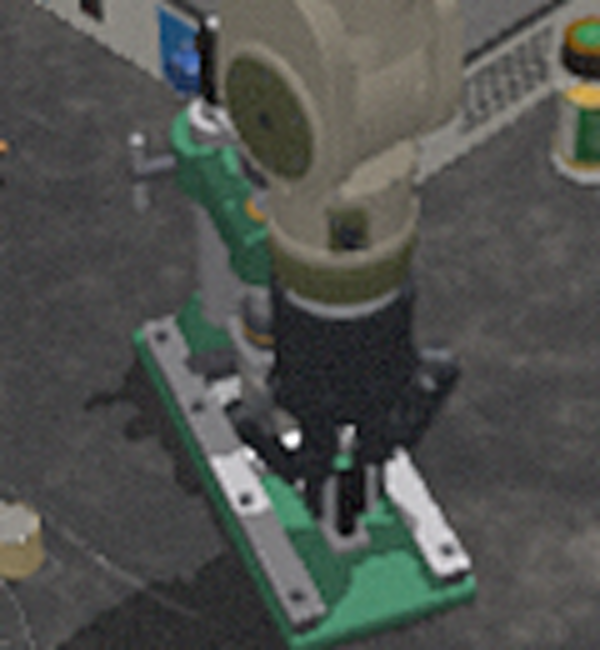

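Request:
drive_tool --moves '[[[0,0,-0.002,0,0,0,230],[0,0,-0.004,0,0,0,230],[0,0,-0.006,0,0,0,230],[0,0,-0.008,0,0,0,230],[0,0,-0.01,0,0,0,230]]]'

```text
clock: 16.05
tcp_pos: [0.5531, 0.0502, 0.0026]
orientation: [-0.387, -0.591, -0.388, 0.592]
wrist_force: [-1.4, -6.9, -5.3]
finger_gap: 0.0164
```

Run:
```python
from h import *
s=st();p=s["tcp_pos"]
print("moved",(p-[.5027,-.0654,0])[:2]@[.4,.9165],"Falong",s["wrist_force"][:2]@[.4,.9165])
```

```text
t 16.05 p [0.5531 0.0502 0.0026] F [-1.4 -6.9 -5.3] T [-1.4   0.33 -0.  ] gap 0.0164 j [-0.054  0.409 -0.311  0.853 -0.     1.927]
R [[-0.0024, 0.917, -0.3988], [-0.0001, -0.3988, -0.917], [-1.0, -0.0022, 0.0011]]
moved 0.1261412432972826 Falong -6.82553775067524
```

Request:
drive_tool --moves '[[[0,0,-0.001,0,0,0,230],[0,0,-0.002,0,0,0,230],[0,0,-0.003,0,0,0,230],[0,0,-0.003,0,0,0,230],[0,0,-0.003,0,0,0,230]]]'

```text
clock: 16.68
tcp_pos: [0.553, 0.05, 0.0026]
orientation: [-0.388, -0.589, -0.386, 0.594]
wrist_force: [-2.3, -13.2, -2.5]
finger_gap: 0.0165
```

Run:
```python
from h import *
s=st();p=s["tcp_pos"]
print("moved",(p-[.5027,-.0654,0])[:2]@[.4,.9165],"Falong",s["wrist_force"][:2]@[.4,.9165])
```

```text
t 16.68 p [0.553  0.05   0.0026] F [ -2.3 -13.2  -2.5] T [-2.44  0.57  0.05] gap 0.0165 j [-0.051  0.411 -0.308  0.857 -0.006  1.932]
R [[-0.0049, 0.9163, -0.4005], [-0.0058, -0.4006, -0.9162], [-1.0, -0.0022, 0.0073]]
moved 0.1259101212085534 Falong -13.028046411880394
```

Request:
drive_tool --moves '[[[0,0,0,0,0,0,150],[0,0,0.001,0,0,0,100],[0,0,0.001,0,0,0,90],[-0.03,0,0.001,0,0,0,90],[-0.08,0,0.001,0,0,0,90]]]'

```text
clock: 17.3
tcp_pos: [0.5514, 0.0501, 0.0819]
orientation: [-0.387, -0.588, -0.387, 0.595]
wrist_force: [0.1, 0.3, 0.5]
finger_gap: 0.0554
```

Run:
```python
from h import *
s=st();p=s["tcp_pos"];t=np.array([.56,.03,.25])
print(p)
rows([p+(t-p)*f for f in(.33,.66,1)]+[[.58,.08,.25],[.59,.13,.25]],down(np.deg2rad(-23.6)))
```

```text
t 17.3 p [0.5514 0.0501 0.0819] F [0.1 0.3 0.5] T [-0.04 -0.06  0.02] gap 0.0554 j [-0.051  0.338 -0.2    1.041 -0.005  1.931]
R [[-0.0089, 0.9164, -0.4001], [-0.005, -0.4001, -0.9164], [-0.9999, -0.0061, 0.0081]]
[0.55135652 0.05012981 0.08187827]
turn deg 0.6
[-0.0555, 0.0049, 0.0054] [0.0, 0.0016, 0.0012]
[-0.1109, 0.0099, 0.0108] [0.0001, 0.0033, 0.0025]
[-0.1681, 0.0149, 0.0164] [0.0001, 0.0049, 0.0037]
[-0.1685, 0.0133, -0.0375] [0.0002, 0.0065, 0.0049]
[-0.1689, 0.0024, -0.0873] [0.0002, 0.0081, 0.0061]
```

Request:
drive_tool --moves '[[[-0.055,0.005,0.005,0,0.008,0.006,80],[-0.11,0.01,0.011,0,0.008,0.006,80],[-0.168,0.015,0.016,0,0.008,0.006,80],[-0.169,0.013,-0.038,0,0.008,0.006,80],[-0.169,0.002,-0.087,0,0.008,0.006,80]]]'

```text
clock: 17.92
tcp_pos: [0.5911, 0.1309, 0.2517]
orientation: [0.387, 0.593, 0.386, -0.591]
wrist_force: [0.3, 0.2, -0.2]
finger_gap: 0.0586
```

Run:
```python
from h import *
s=st();p=s["tcp_pos"];t=np.array([.607,.1935,.235])
rows([p+(t-p)*.6,t,t,t,t],down(np.deg2rad(-23.6)))
a=cams.read_camera("scene")
cv2.imwrite("pics/c1.png",cv2.resize(a[130:280,220:360],None,fx=4,fy=4,interpolation=cv2.INTER_CUBIC))
```

```text
t 17.93 p [0.5911 0.1309 0.2517] F [ 0.3  0.2 -0.2] T [ 0.01 -0.01 -0.05] gap 0.0586 j [8.500e-02 3.660e-01 2.610e-01 1.463e+00 1.000e-03 2.069e+00]
R [[0.0034, 0.9158, -0.4017], [0.0009, -0.4017, -0.9158], [-1.0, 0.0028, -0.0022]]
turn deg 0.2
[0.0101, -0.0064, -0.0382] [-0.0003, -0.0004, -0.0006]
[0.0168, -0.0106, -0.0637] [-0.0006, -0.0009, -0.0011]
[0.0168, -0.0106, -0.0637] [-0.0009, -0.0013, -0.0017]
[0.0168, -0.0106, -0.0637] [-0.0012, -0.0017, -0.0022]
[0.0168, -0.0106, -0.0637] [-0.0015, -0.0022, -0.0028]
```

View pics/c1.png

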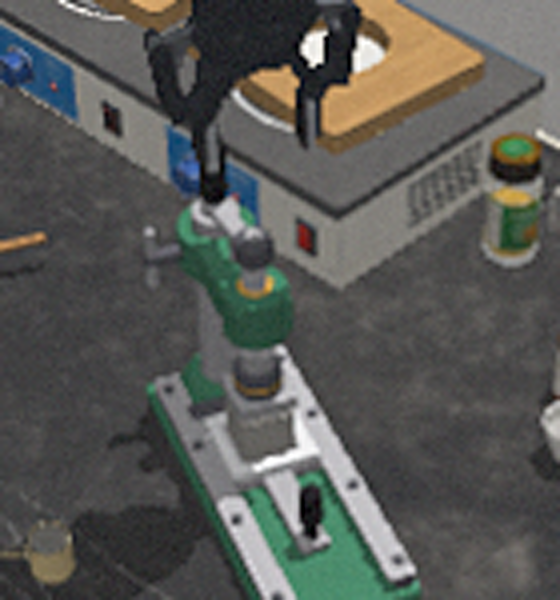

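Request:
drive_tool --moves '[[[0,-0.005,-0.03,0,0,0,80],[0.005,-0.0105,-0.0635,0,0,0,80],[0.016,-0.0105,-0.0635,0,0,0,80],[0.016,-0.0105,-0.0635,0,0,0,80],[0.016,-0.0105,-0.0635,0,0,0,80]]]'

```text
clock: 18.6
tcp_pos: [0.6061, 0.1987, 0.2351]
orientation: [0.387, 0.592, 0.389, -0.59]
wrist_force: [1.1, -1.2, 0.3]
finger_gap: 0.0583
```

Run:
```python
from h import *
s=st();p=s["tcp_pos"];t=np.array([.607,.1935,.183])
look("scene",225,120,90,80,8,"c2.png",[np.array([.607,.1935,.268])])
rows([p+(t-p)*f for f in(.3,.6,.85,1,1)],down(np.deg2rad(-23.6)))
```

```text
t 18.6 p [0.6061 0.1987 0.2351] F [ 1.1 -1.2  0.3] T [ 0.02 -0.01  0.01] gap 0.0583 j [0.189 0.434 0.323 1.457 0.004 2.168]
R [[0.0018, 0.9177, -0.3974], [0.0044, -0.3974, -0.9176], [-1.0, -0.0001, -0.0048]]
turn deg 0.3
[0.0159, 0.0006, 0.0015] [0.0006, -0.001, -0.0001]
[0.0315, 0.0015, 0.0029] [0.0012, -0.0021, -0.0002]
[0.0445, 0.0022, 0.0041] [0.0018, -0.0031, -0.0002]
[0.0523, 0.0027, 0.0048] [0.0024, -0.0041, -0.0003]
[0.0523, 0.0027, 0.0048] [0.003, -0.0051, -0.0004]
```

View pics/c2.png

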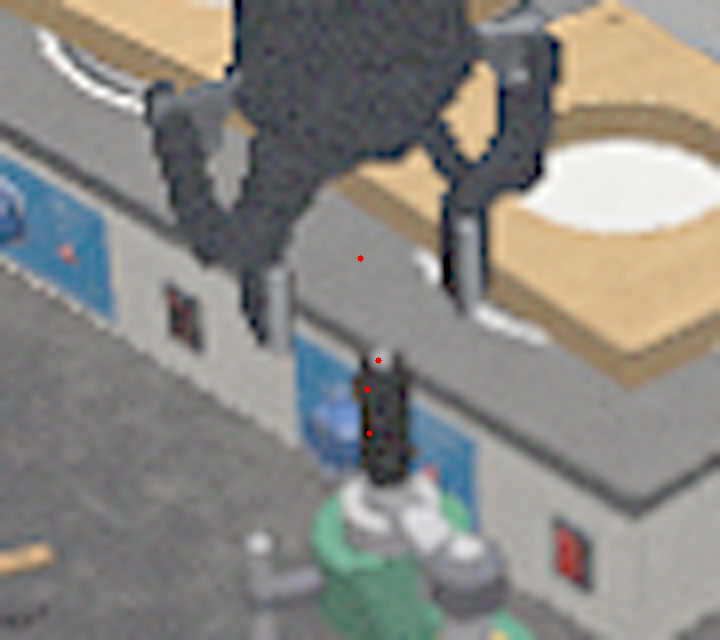

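Request:
drive_tool --moves '[[[0.01,0.0015,0.003,0,-0.004,0,80],[0.02,0.0027,0.0048,0,-0.004,0,80],[0.031,0.0027,0.0048,0,-0.004,0,80],[0.042,0.0027,0.0048,0,-0.004,0,80],[0.046,0.0027,0.0048,0,-0.004,0,80]]]'

```text
clock: 19.27
tcp_pos: [0.6064, 0.1934, 0.188]
orientation: [-0.388, -0.591, -0.388, 0.591]
wrist_force: [0.2, 0.3, -0.3]
finger_gap: 0.0587
```

Run:
```python
from h import *
s=st();p=s["tcp_pos"];t=np.array([.607,.1935,.183])
look("scene",225,120,90,80,8,"c3.png",[np.array([.607,.1935,.268])])
rows([t],down(np.deg2rad(-23.6)))
```

```text
t 19.27 p [0.6064 0.1934 0.188 ] F [ 0.2  0.3 -0.3] T [ 0.03 -0.03  0.02] gap 0.0587 j [1.820e-01 4.390e-01 2.150e-01 1.348e+00 1.000e-03 2.162e+00]
R [[-0.001, 0.9176, -0.3975], [0.0006, -0.3975, -0.9176], [-1.0, -0.0012, -0.0001]]
turn deg 0.2
[0.0049, 0.0005, -0.0003] [0.0031, -0.0001, 0.0012]
```

View pics/c3.png

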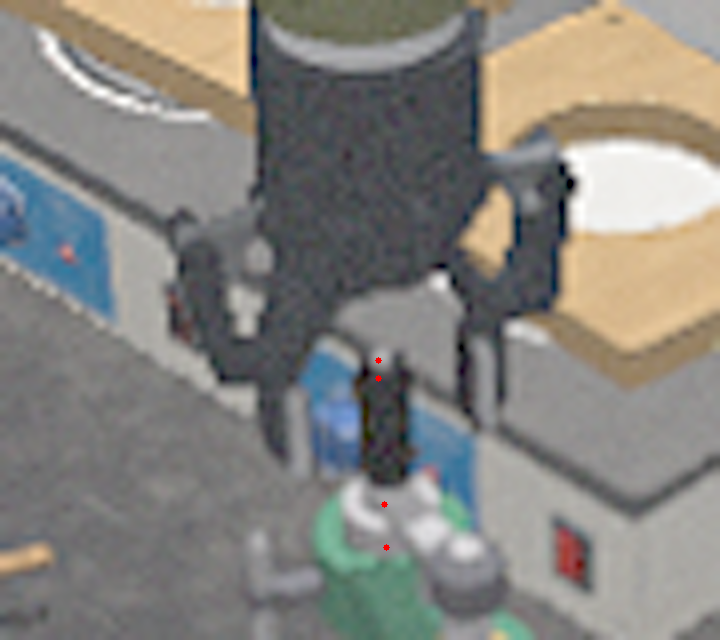

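Request:
drive_tool --moves '[[[0.004,0.0005,0,0,0,0,140],[0.004,0.0005,0,0,0,0,180],[0.004,0.0005,0,0,0,0,210],[0.004,0.0005,0,0,0,0,220],[0.004,0.0005,0,0,0,0,220]]]' --squeeze 50

```text
clock: 19.95
tcp_pos: [0.6067, 0.1933, 0.184]
orientation: [-0.388, -0.591, -0.389, 0.591]
wrist_force: [-1.2, 0.8, -0.7]
finger_gap: 0.0197
```

Run:
```python
from h import *
s=st()
look("scene",225,120,90,80,8,"c4.png")
```

```text
t 19.95 p [0.6067 0.1933 0.184 ] F [-1.2  0.8 -0.7] T [0.01 0.14 0.  ] gap 0.0197 j [1.820e-01 4.400e-01 2.080e-01 1.340e+00 1.000e-03 2.161e+00]
R [[-0.0011, 0.9177, -0.3973], [0.0007, -0.3973, -0.9177], [-1.0, -0.0013, -0.0002]]
```

View pics/c4.png

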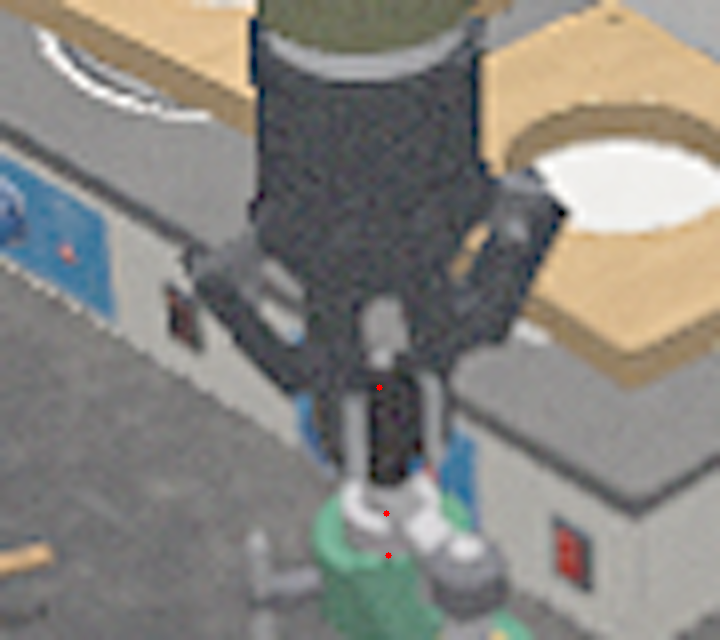

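```bash
cat > w.py <<'E'
from h import *
import sys,json,os
f="log.json";L=json.load(open(f)) if os.path.exists(f) else []
s=readout.get_state();p=s["tcp_pos"];F=s["wrist_force"]
A=np.array(json.load(open("axis.json"))) ; A0=A[:2];r=A[2];th0=A[3];z0=.184
v=p[:2]-A0;th=np.arctan2(v[1],v[0]);phi=th0-th
n=len(L)
last=L[-1][0] if L else 0
while phi<last-1: phi+=2*np.pi
tg=np.array([np.sin(th),-np.cos(th)])
Ft=-F[:2]@tg;Fr=F[:2]@(v/np.linalg.norm(v))
print(f"t {s['clock']:.2f} phi {phi:.3f} r {np.linalg.norm(v):.4f} Ft {Ft:.2f} Fr {Fr:.2f} Fz {F[2]:.2f} z {p[2]:.4f} (exp {z0-.00255*phi:.4f}) gap {s['finger_gap']:.4f}")
L.append([phi,Ft,Fr,*p.tolist(),s["clock"]]);json.dump(L,open(f,"w"))
P0=[float(x) for x in sys.argv[1:]]
R0=Rt(s);w=Ro.from_matrix(R0.T@down(np.deg2rad(-23.6))).as_rotvec()
for ph in P0:
    t=th0-ph;X=np.array([A0[0]+r*np.cos(t),A0[1]+r*np.sin(t),z0-.00255*ph])
    print(ph,np.round(R0.T@(X-p),4).tolist(),np.round(w,3).tolist())
E
echo "[0.5925,0.141,0.055,1.306]" > axis.json
python3 w.py .1 .2 .3 .4 .5
```

```text
t 20.00 phi 0.001 r 0.0542 Ft 1.31 Fr -0.06 Fz -0.12 z 0.1840 (exp 0.1840) gap 0.0200
0.1 [0.0003, 0.0053, -0.0013] [0.003, -0.0, 0.001]
0.2 [0.0005, 0.0108, -0.0012] [0.003, -0.0, 0.001]
0.3 [0.0008, 0.0163, -0.0007] [0.003, -0.0, 0.001]
0.4 [0.001, 0.0216, 0.0005] [0.003, -0.0, 0.001]
0.5 [0.0013, 0.0269, 0.0021] [0.003, -0.0, 0.001]
```

Request:
drive_tool --moves '[[[0.0003,0.0053,-0.0013,0.003,0,0,220],[0.0005,0.0108,-0.0012,0.003,0,0,220],[0.0008,0.0163,-0.0007,0.003,0,0,220],[0.001,0.0216,0.0005,0.003,0,0,220],[0.0013,0.0269,0.0021,0.003,0,0,220]]]'

```text
clock: 20.62
tcp_pos: [0.6285, 0.182, 0.1828]
orientation: [-0.386, -0.59, -0.389, 0.592]
wrist_force: [-7.1, 3.2, 2.8]
finger_gap: 0.0197
```

```bash
python3 w.py .62 .74 .86 .98 1.1
```

```text
t 20.62 phi 0.456 r 0.0545 Ft 7.42 Fr -2.27 Fz 2.84 z 0.1828 (exp 0.1828) gap 0.0197
0.62 [0.0003, 0.0085, 0.003] [0.002, -0.001, 0.006]
0.74 [0.0006, 0.0142, 0.0064] [0.002, -0.001, 0.006]
0.86 [0.0009, 0.0194, 0.0104] [0.002, -0.001, 0.006]
0.98 [0.0012, 0.0241, 0.015] [0.002, -0.001, 0.006]
1.1 [0.0014, 0.0283, 0.0201] [0.002, -0.001, 0.006]
```

Request:
drive_tool --moves '[[[0.0003,0.0085,0.003,0.002,-0.001,0.006,220],[0.0006,0.0142,0.0064,0.002,-0.001,0.006,220],[0.0009,0.0194,0.0104,0.002,-0.001,0.006,220],[0.0012,0.0241,0.015,0.002,-0.001,0.006,220],[0.0014,0.0283,0.0201,0.002,-0.001,0.006,220]]]'

```text
clock: 21.25
tcp_pos: [0.6457, 0.1549, 0.1814]
orientation: [0.386, 0.592, 0.389, -0.591]
wrist_force: [-2.6, 8.1, 0.4]
finger_gap: 0.0197
```

```bash
python3 w.py 1.17 1.24 1.31 1.38 1.45
```

```text
t 21.25 phi 1.050 r 0.0549 Ft 8.51 Fr -0.42 Fz 0.45 z 0.1814 (exp 0.1813) gap 0.0197
1.17 [0.0003, 0.0038, 0.0054] [0.002, -0.003, 0.002]
1.24 [0.0005, 0.0057, 0.0087] [0.002, -0.003, 0.002]
1.31 [0.0007, 0.0073, 0.0122] [0.002, -0.003, 0.002]
1.38 [0.0008, 0.0087, 0.0158] [0.002, -0.003, 0.002]
1.45 [0.001, 0.0099, 0.0195] [0.002, -0.003, 0.002]
```

Request:
drive_tool --moves '[[[0.0003,0.0038,0.0054,0.002,-0.003,0.002,220],[0.0005,0.0057,0.0087,0.002,-0.003,0.002,220],[0.0007,0.0073,0.0122,0.002,-0.003,0.002,220],[0.0008,0.0087,0.0158,0.002,-0.003,0.002,220],[0.001,0.0099,0.0195,0.002,-0.003,0.002,220]]]'

```text
clock: 21.88
tcp_pos: [0.6475, 0.1359, 0.1805]
orientation: [0.386, 0.593, 0.389, -0.59]
wrist_force: [0.9, 8.2, -0.4]
finger_gap: 0.02
```

```bash
python3 w.py 1.49 1.53 1.57 1.61 1.65
```

```text
t 21.88 phi 1.399 r 0.0552 Ft 8.20 Fr 0.11 Fz -0.39 z 0.1805 (exp 0.1804) gap 0.0200
1.49 [0.0003, 0.0011, 0.0049] [0.002, -0.005, 0.001]
1.53 [0.0004, 0.0016, 0.007] [0.002, -0.005, 0.001]
1.57 [0.0005, 0.002, 0.0092] [0.002, -0.005, 0.001]
1.61 [0.0006, 0.0022, 0.0114] [0.002, -0.005, 0.001]
1.65 [0.0007, 0.0024, 0.0136] [0.002, -0.005, 0.001]
```

Request:
drive_tool --moves '[[[0.0003,0.0011,0.0049,0.002,-0.005,0.001,220],[0.0004,0.0016,0.007,0.002,-0.005,0.001,220],[0.0005,0.002,0.0092,0.002,-0.005,0.001,220],[0.0006,0.0022,0.0114,0.002,-0.005,0.001,220],[0.0007,0.0024,0.0136,0.002,-0.005,0.001,220]]]'

```text
clock: 22.5
tcp_pos: [0.6455, 0.1251, 0.18]
orientation: [0.387, 0.593, 0.388, -0.59]
wrist_force: [1.9, 8.4, -0.3]
finger_gap: 0.02
```

```bash
python3 w.py 1.69 1.73 1.77 1.81 1.85
```

```text
t 22.50 phi 1.598 r 0.0554 Ft 8.58 Fr -0.56 Fz -0.32 z 0.1800 (exp 0.1799) gap 0.0200
1.69 [0.0003, 0.0, 0.0051] [0.001, -0.005, -0.0]
1.73 [0.0004, 0.0, 0.0073] [0.001, -0.005, -0.0]
1.77 [0.0005, -0.0, 0.0095] [0.001, -0.005, -0.0]
1.81 [0.0006, -0.0002, 0.0117] [0.001, -0.005, -0.0]
1.85 [0.0007, -0.0005, 0.0139] [0.001, -0.005, -0.0]
```

Request:
drive_tool --moves '[[[0.0003,0,0.0051,0.001,-0.005,0,220],[0.0004,0,0.0073,0.001,-0.005,0,220],[0.0005,0,0.0095,0.001,-0.005,0,220],[0.0006,-0.0002,0.0117,0.001,-0.005,0,220],[0.0007,-0.0005,0.0139,0.001,-0.005,0,220]]]'

```text
clock: 23.12
tcp_pos: [0.6415, 0.1148, 0.1796]
orientation: [0.387, 0.593, 0.388, -0.589]
wrist_force: [4.9, 6.9, -2.8]
finger_gap: 0.0197
```

```bash
python3 w.py 1.89 1.93 1.97 2.01 2.05
```

```text
t 23.12 phi 1.797 r 0.0555 Ft 8.36 Fr 1.09 Fz -2.76 z 0.1796 (exp 0.1794) gap 0.0197
1.89 [0.0003, -0.0012, 0.0051] [0.002, -0.006, -0.002]
1.93 [0.0004, -0.0016, 0.0072] [0.002, -0.006, -0.002]
1.97 [0.0005, -0.0021, 0.0094] [0.002, -0.006, -0.002]
2.01 [0.0006, -0.0027, 0.0115] [0.002, -0.006, -0.002]
2.05 [0.0007, -0.0034, 0.0136] [0.002, -0.006, -0.002]
```

Request:
drive_tool --moves '[[[0.0003,-0.0012,0.0051,0.002,-0.006,-0.002,220],[0.0004,-0.0016,0.0072,0.002,-0.006,-0.002,220],[0.0005,-0.0021,0.0094,0.002,-0.006,-0.002,220],[0.0006,-0.0027,0.0115,0.002,-0.006,-0.002,220],[0.0007,-0.0034,0.0136,0.002,-0.006,-0.002,220]]]'

```text
clock: 23.75
tcp_pos: [0.6354, 0.1056, 0.179]
orientation: [0.387, 0.593, 0.387, -0.59]
wrist_force: [6.7, 6.6, -2.0]
finger_gap: 0.02
```

```bash
python3 w.py 2.09 2.13 2.17 2.21 2.25
```

```text
t 23.75 phi 1.995 r 0.0556 Ft 9.35 Fr 0.95 Fz -2.02 z 0.1790 (exp 0.1789) gap 0.0200
2.09 [0.0003, -0.0023, 0.0048] [0.001, -0.005, -0.003]
2.13 [0.0004, -0.0031, 0.0068] [0.001, -0.005, -0.003]
2.17 [0.0005, -0.004, 0.0088] [0.001, -0.005, -0.003]
2.21 [0.0006, -0.005, 0.0107] [0.001, -0.005, -0.003]
2.25 [0.0007, -0.0061, 0.0127] [0.001, -0.005, -0.003]
```

Request:
drive_tool --moves '[[[0.0003,-0.0023,0.0048,0.001,-0.005,-0.003,220],[0.0004,-0.0031,0.0068,0.001,-0.005,-0.003,220],[0.0005,-0.004,0.0088,0.001,-0.005,-0.003,220],[0.0006,-0.005,0.0107,0.001,-0.005,-0.003,220],[0.0007,-0.0061,0.0127,0.001,-0.005,-0.003,220]]]'

```text
clock: 24.38
tcp_pos: [0.6277, 0.0978, 0.1785]
orientation: [0.388, 0.593, 0.387, -0.59]
wrist_force: [7.4, 4.2, -4.0]
finger_gap: 0.0197
```

```bash
python3 w.py 2.29 2.33 2.37 2.41 2.45
```

```text
t 24.38 phi 2.193 r 0.0557 Ft 8.38 Fr 1.42 Fz -4.00 z 0.1785 (exp 0.1784) gap 0.0197
2.29 [0.0003, -0.0033, 0.0043] [0.001, -0.004, -0.004]
2.33 [0.0004, -0.0045, 0.0061] [0.001, -0.004, -0.004]
2.37 [0.0005, -0.0058, 0.0079] [0.001, -0.004, -0.004]
2.41 [0.0006, -0.0072, 0.0096] [0.001, -0.004, -0.004]
2.45 [0.0007, -0.0087, 0.0113] [0.001, -0.004, -0.004]
```

Request:
drive_tool --moves '[[[0.0003,-0.0033,0.0043,0.001,-0.004,-0.004,220],[0.0004,-0.0045,0.0061,0.001,-0.004,-0.004,220],[0.0005,-0.0058,0.0079,0.001,-0.004,-0.004,220],[0.0006,-0.0072,0.0096,0.001,-0.004,-0.004,220],[0.0007,-0.0087,0.0113,0.001,-0.004,-0.004,220]]]'

```text
clock: 25.0
tcp_pos: [0.6185, 0.0917, 0.178]
orientation: [0.388, 0.594, 0.387, -0.59]
wrist_force: [8.6, 3.1, -3.7]
finger_gap: 0.0198
```

```bash
python3 w.py 2.49 2.53 2.57 2.61 2.65
python3 - <<'E'
import json,numpy as np
from scipy.optimize import least_squares
L=np.array(json.load(open('log.json')))[:, 3:5]
r=least_squares(lambda q:np.hypot(L[:,0]-q[0],L[:,1]-q[1])-.055,[.5925,.141]);print(r.x,r.fun.round(4))
E
```

```text
t 25.00 phi 2.392 r 0.0558 Ft 9.03 Fr 1.22 Fz -3.67 z 0.1780 (exp 0.1779) gap 0.0198
2.49 [0.0003, -0.0042, 0.0036] [0.0, -0.004, -0.004]
2.53 [0.0004, -0.0057, 0.0051] [0.0, -0.004, -0.004]
2.57 [0.0005, -0.0074, 0.0066] [0.0, -0.004, -0.004]
2.61 [0.0006, -0.0091, 0.008] [0.0, -0.004, -0.004]
2.65 [0.0007, -0.0108, 0.0094] [0.0, -0.004, -0.004]
[0.59264953 0.14019156] [-0.  0.  0. -0. -0.  0.  0.  0. -0.]
```

```bash
echo "[0.59265,0.1402,0.055,1.3121]" > axis.json; python3 w.py 2.49 2.53 2.57 2.61 2.65
python3 - <<'E'
import json,numpy as np
L=np.array(json.load(open('log.json')))
th=np.arctan2(L[:,4]-.1402,L[:,3]-.59265);print((1.3121-th).round(3),L[:,1].round(2))
E
```

```text
t 25.00 phi 2.393 r 0.0550 Ft 9.02 Fr 1.26 Fz -3.67 z 0.1780 (exp 0.1779) gap 0.0198
2.49 [0.0003, -0.0035, 0.004] [0.0, -0.004, -0.004]
2.53 [0.0004, -0.005, 0.0056] [0.0, -0.004, -0.004]
2.57 [0.0005, -0.0067, 0.0071] [0.0, -0.004, -0.004]
2.61 [0.0006, -0.0083, 0.0085] [0.0, -0.004, -0.004]
2.65 [0.0007, -0.0101, 0.0098] [0.0, -0.004, -0.004]
[1.000e-03 4.500e-01 1.042e+00 1.391e+00 1.591e+00 1.791e+00 1.992e+00
 2.192e+00 2.393e+00 2.393e+00] [1.31 7.42 8.51 8.2  8.58 8.36 9.35 8.38 9.03 9.02]
```

Request:
drive_tool --moves '[[[0.0003,-0.0035,0.004,0,-0.004,-0.004,220],[0.0004,-0.005,0.0056,0,-0.004,-0.004,220],[0.0005,-0.0067,0.0071,0,-0.004,-0.004,220],[0.0006,-0.0083,0.0085,0,-0.004,-0.004,220],[0.0007,-0.0101,0.0098,0,-0.004,-0.004,220]]]'

```text
clock: 25.62
tcp_pos: [0.6097, 0.0879, 0.1777]
orientation: [0.388, 0.594, 0.386, -0.589]
wrist_force: [10.7, 4.7, -5.2]
finger_gap: 0.0197
```

```bash
python3 w.py 2.69 2.73 2.77 2.81 2.85
```

```text
t 25.62 phi 2.568 r 0.0550 Ft 11.58 Fr -1.16 Fz -5.23 z 0.1777 (exp 0.1775) gap 0.0197
2.69 [0.0005, -0.0053, 0.0041] [0.001, -0.005, -0.007]
2.73 [0.0006, -0.0071, 0.0053] [0.001, -0.005, -0.007]
2.77 [0.0006, -0.009, 0.0065] [0.001, -0.005, -0.007]
2.81 [0.0007, -0.0109, 0.0075] [0.001, -0.005, -0.007]
2.85 [0.0008, -0.0129, 0.0085] [0.001, -0.005, -0.007]
```

Request:
drive_tool --moves '[[[0.0005,-0.0053,0.0041,0.001,-0.005,-0.007,220],[0.0006,-0.0071,0.0053,0.001,-0.005,-0.007,220],[0.0006,-0.009,0.0065,0.001,-0.005,-0.007,220],[0.0007,-0.0109,0.0075,0.001,-0.005,-0.007,220],[0.0008,-0.0129,0.0085,0.001,-0.005,-0.007,220]]]'

```text
clock: 26.25
tcp_pos: [0.5992, 0.0856, 0.1772]
orientation: [0.388, 0.594, 0.386, -0.589]
wrist_force: [11.1, 2.4, -5.9]
finger_gap: 0.02
```

```bash
python3 w.py 2.89 2.93 2.97 3.01 3.05
```

```text
t 26.25 phi 2.763 r 0.0550 Ft 11.28 Fr -1.11 Fz -5.90 z 0.1772 (exp 0.1770) gap 0.0200
2.89 [0.0005, -0.0063, 0.0031] [-0.0, -0.005, -0.007]
2.93 [0.0006, -0.0083, 0.004] [-0.0, -0.005, -0.007]
2.97 [0.0007, -0.0104, 0.0047] [-0.0, -0.005, -0.007]
3.01 [0.0008, -0.0125, 0.0054] [-0.0, -0.005, -0.007]
3.05 [0.0009, -0.0146, 0.0059] [-0.0, -0.005, -0.007]
```

Request:
drive_tool --moves '[[[0.0006,-0.0063,0.0031,0,-0.005,-0.007,220],[0.0008,-0.0083,0.004,0,-0.005,-0.007,220],[0.001,-0.0104,0.0047,0,-0.005,-0.007,220],[0.0011,-0.0125,0.0054,0,-0.005,-0.007,220],[0.0012,-0.0146,0.0059,0,-0.005,-0.007,220]]]'

```text
clock: 26.88
tcp_pos: [0.5888, 0.0853, 0.1767]
orientation: [0.389, 0.594, 0.385, -0.589]
wrist_force: [11.9, -1.6, -4.4]
finger_gap: 0.0196
```

```bash
python3 w.py 3.09 3.13 3.17 3.21 3.25
```

```text
t 26.88 phi 2.954 r 0.0550 Ft 12.01 Fr 0.76 Fz -4.38 z 0.1767 (exp 0.1765) gap 0.0196
3.09 [0.0005, -0.0072, 0.002] [-0.001, -0.003, -0.009]
3.13 [0.0006, -0.0094, 0.0024] [-0.001, -0.003, -0.009]
3.17 [0.0007, -0.0116, 0.0027] [-0.001, -0.003, -0.009]
3.21 [0.0008, -0.0137, 0.003] [-0.001, -0.003, -0.009]
3.25 [0.0009, -0.0159, 0.0031] [-0.001, -0.003, -0.009]
```

Request:
drive_tool --moves '[[[0.0006,-0.0072,0.002,-0.001,-0.003,-0.009,220],[0.0008,-0.0094,0.0024,-0.001,-0.003,-0.009,220],[0.001,-0.0116,0.0027,-0.001,-0.003,-0.009,220],[0.0011,-0.0137,0.003,-0.001,-0.003,-0.009,220],[0.0012,-0.0159,0.0031,-0.001,-0.003,-0.009,220]]]'

```text
clock: 27.5
tcp_pos: [0.5782, 0.0871, 0.1762]
orientation: [0.389, 0.594, 0.384, -0.59]
wrist_force: [12.6, -4.1, -4.5]
finger_gap: 0.0199
```

```bash
python3 w.py 3.29 3.33 3.37 3.41 3.45
```

```text
t 27.50 phi 3.148 r 0.0550 Ft 13.24 Fr 0.68 Fz -4.49 z 0.1762 (exp 0.1760) gap 0.0199
3.29 [0.0005, -0.0078, 0.0006] [-0.002, -0.001, -0.009]
3.33 [0.0006, -0.01, 0.0006] [-0.002, -0.001, -0.009]
3.37 [0.0007, -0.0122, 0.0004] [-0.002, -0.001, -0.009]
3.41 [0.0008, -0.0144, 0.0002] [-0.002, -0.001, -0.009]
3.45 [0.0009, -0.0165, -0.0] [-0.002, -0.001, -0.009]
```

Request:
drive_tool --moves '[[[0.0006,-0.0078,0.0006,-0.002,-0.001,-0.009,220],[0.0008,-0.01,0.0006,-0.002,-0.001,-0.009,220],[0.001,-0.0122,0.0004,-0.002,-0.001,-0.009,220],[0.0011,-0.0144,0.0002,-0.002,-0.001,-0.009,220],[0.0012,-0.0165,0,-0.002,-0.001,-0.009,220]]]'

```text
clock: 28.12
tcp_pos: [0.5681, 0.0911, 0.1757]
orientation: [0.389, 0.594, 0.384, -0.59]
wrist_force: [10.8, -7.6, -3.6]
finger_gap: 0.0198
```

```bash
python3 w.py 3.49 3.53 3.57 3.61 3.65
```

```text
t 28.12 phi 3.347 r 0.0549 Ft 13.03 Fr 1.96 Fz -3.58 z 0.1757 (exp 0.1755) gap 0.0198
3.49 [0.0005, -0.0078, -0.0009] [-0.002, 0.001, -0.01]
3.53 [0.0006, -0.01, -0.0014] [-0.002, 0.001, -0.01]
3.57 [0.0007, -0.0121, -0.0019] [-0.002, 0.001, -0.01]
3.61 [0.0008, -0.0142, -0.0025] [-0.002, 0.001, -0.01]
3.65 [0.0009, -0.0163, -0.0033] [-0.002, 0.001, -0.01]
```

Request:
drive_tool --moves '[[[0.0006,-0.0078,-0.0009,-0.002,0.001,-0.01,220],[0.0008,-0.01,-0.0014,-0.002,0.001,-0.01,220],[0.0009,-0.0121,-0.0019,-0.002,0.001,-0.01,220],[0.001,-0.0142,-0.0025,-0.002,0.001,-0.01,220],[0.0011,-0.0163,-0.0033,-0.002,0.001,-0.01,220]]]'

```text
clock: 28.75
tcp_pos: [0.5587, 0.097, 0.1752]
orientation: [0.389, 0.593, 0.383, -0.591]
wrist_force: [8.9, -10.8, -3.0]
finger_gap: 0.0197
```

```bash
python3 w.py 3.69 3.73 3.77 3.81 3.85
```

```text
t 28.75 phi 3.549 r 0.0549 Ft 13.71 Fr 3.01 Fz -3.05 z 0.1752 (exp 0.1750) gap 0.0197
3.69 [0.0006, -0.0074, -0.0024] [-0.003, 0.002, -0.009]
3.73 [0.0007, -0.0094, -0.0032] [-0.003, 0.002, -0.009]
3.77 [0.0007, -0.0114, -0.0042] [-0.003, 0.002, -0.009]
3.81 [0.0008, -0.0133, -0.0052] [-0.003, 0.002, -0.009]
3.85 [0.0009, -0.0152, -0.0064] [-0.003, 0.002, -0.009]
```

Request:
drive_tool --moves '[[[0.0006,-0.0074,-0.0024,-0.003,0.002,-0.009,220],[0.0008,-0.0094,-0.0032,-0.003,0.002,-0.009,220],[0.0009,-0.0114,-0.0042,-0.003,0.002,-0.009,220],[0.001,-0.0133,-0.0052,-0.003,0.002,-0.009,220],[0.0011,-0.0152,-0.0064,-0.003,0.002,-0.009,220]]]'

```text
clock: 29.38
tcp_pos: [0.5507, 0.1047, 0.1747]
orientation: [0.389, 0.592, 0.383, -0.592]
wrist_force: [5.5, -14.3, -0.4]
finger_gap: 0.0198
```

```bash
python3 w.py 3.88 3.91 3.95 3.98 4.01 4.05 4.08
python3 - <<'E'
import json,numpy as np
from scipy.optimize import curve_fit
L=np.array(json.load(open('log.json')))
th=np.arctan2(L[:,4]-.1402,L[:,3]-.59265);ph=1.3121-th;ph[ph<-.5]+=2*np.pi;F=L[:,1]
m=ph>1;ph=ph[m];F=F[m]
for w in(.05,.1,.2):
  best=[]
  for c in np.arange(2.2,2.56,.02):
    A=np.c_[np.ones(len(ph)),np.clip((ph-c)/w,0,1),np.clip(ph-c,0,None)]
    x,r,_,_=np.linalg.lstsq(A,F,rcond=None);best.append((round(float(r[0]),2),round(c,2),x.round(2).tolist()))
  for b in best[::3]:print(w,b)
E
```

```text
t 29.38 phi 3.751 r 0.0550 Ft 14.50 Fr 5.01 Fz -0.37 z 0.1747 (exp 0.1744) gap 0.0198
3.88 [0.0005, -0.0062, -0.0035] [-0.004, 0.005, -0.008]
3.91 [0.0006, -0.0075, -0.0044] [-0.004, 0.005, -0.008]
3.95 [0.0007, -0.0093, -0.0057] [-0.004, 0.005, -0.008]
3.98 [0.0007, -0.0106, -0.0067] [-0.004, 0.005, -0.008]
4.01 [0.0008, -0.0119, -0.0078] [-0.004, 0.005, -0.008]
4.05 [0.0009, -0.0135, -0.0092] [-0.004, 0.005, -0.008]
4.08 [0.0009, -0.0147, -0.0104] [-0.004, 0.005, -0.008]
0.05 (4.07, np.float64(2.2), [8.56, 0.48, 3.68])
0.05 (4.07, np.float64(2.26), [8.56, 0.7, 3.68])
0.05 (4.07, np.float64(2.32), [8.56, 0.92, 3.68])
0.05 (1.59, np.float64(2.38), [8.54, 2.13, 2.7])
0.05 (1.88, np.float64(2.44), [8.68, 2.19, 2.66])
0.05 (1.88, np.float64(2.5), [8.68, 2.35, 2.66])
0.1 (4.07, np.float64(2.2), [8.56, 0.48, 3.68])
0.1 (4.07, np.float64(2.26), [8.56, 0.7, 3.68])
0.1 (3.21, np.float64(2.32), [8.5, 1.33, 3.34])
0.1 (1.59, np.float64(2.38), [8.6, 2.13, 2.64])
0.1 (1.88, np.float64(2.44), [8.68, 2.19, 2.66])
0.1 (2.9, np.float64(2.5), [8.72, 2.54, 2.41])
0.2 (4.02, np.float64(2.2), [8.55, 0.52, 3.65])
0.2 (3.14, np.float64(2.26), [8.48, 1.23, 3.26])
0.2 (1.89, np.float64(2.32), [8.49, 1.89, 2.81])
0.2 (1.78, np.float64(2.38), [8.63, 2.14, 2.59])
0.2 (3.0, np.float64(2.44), [8.72, 2.36, 2.44])
0.2 (5.22, np.float64(2.5), [8.83, 2.33, 2.54])
```

Request:
drive_tool --moves '[[[0.0006,-0.0062,-0.0035,-0.004,0.005,-0.008,220],[0.0007,-0.0075,-0.0044,-0.004,0.005,-0.008,220],[0.0008,-0.0093,-0.0057,-0.004,0.005,-0.008,220],[0.0009,-0.0106,-0.0067,-0.004,0.005,-0.008,220],[0.001,-0.0119,-0.0078,-0.004,0.005,-0.008,220]]]'

```text
clock: 30.0
tcp_pos: [0.5455, 0.112, 0.1743]
orientation: [-0.389, -0.592, -0.383, 0.593]
wrist_force: [4.2, -14.2, -0.3]
finger_gap: 0.0196
```

```bash
python3 w.py 4.03 4.05 4.07 4.08 4.09 4.1
```

```text
t 30.00 phi 3.915 r 0.0549 Ft 14.34 Fr 3.73 Fz -0.29 z 0.1743 (exp 0.1740) gap 0.0196
4.03 [0.0005, -0.005, -0.0039] [-0.003, 0.006, -0.007]
4.05 [0.0005, -0.0058, -0.0046] [-0.003, 0.006, -0.007]
4.07 [0.0006, -0.0066, -0.0054] [-0.003, 0.006, -0.007]
4.08 [0.0006, -0.007, -0.0058] [-0.003, 0.006, -0.007]
4.09 [0.0006, -0.0074, -0.0062] [-0.003, 0.006, -0.007]
4.1 [0.0006, -0.0078, -0.0066] [-0.003, 0.006, -0.007]
```

Request:
drive_tool --moves '[[[0.0005,-0.005,-0.0039,-0.003,0.006,-0.007,220],[0.0005,-0.0058,-0.0046,-0.003,0.006,-0.007,220],[0.0006,-0.0066,-0.0054,-0.003,0.006,-0.007,220],[0.0006,-0.007,-0.0058,-0.003,0.006,-0.007,220],[0.0006,-0.0072,-0.006,-0.003,0.006,-0.007,220]]]'

```text
clock: 30.62
tcp_pos: [0.5434, 0.1157, 0.1741]
orientation: [-0.389, -0.592, -0.383, 0.593]
wrist_force: [2.9, -14.4, -0.3]
finger_gap: 0.0197
```

```bash
python3 w.py 3.99 4.0
```

```text
t 30.62 phi 3.992 r 0.0550 Ft 14.15 Fr 3.84 Fz -0.26 z 0.1741 (exp 0.1738) gap 0.0197
3.99 [0.0002, 0.0001, 0.0001] [-0.004, 0.006, -0.006]
4.0 [0.0003, -0.0003, -0.0003] [-0.004, 0.006, -0.006]
```

Request:
drive_tool --moves '[[[0,0,0,0,0,0,220],[0,0,0,0,0,0,180],[0,0,0,0,0,0,130],[0,0,0,0,0,0,110],[-0.01,0,0,0,0,0,110]]]'

```text
clock: 31.25
tcp_pos: [0.5428, 0.116, 0.1838]
orientation: [-0.389, -0.591, -0.383, 0.593]
wrist_force: [0.3, -0.4, -0.1]
finger_gap: 0.0486
```

Run:
```python
from h import *
st();look("scene",220,130,90,80,8,"e1.png")
```

```text
t 31.25 p [0.5428 0.116  0.1838] F [ 0.3 -0.4 -0.1] T [-0.03 -0.01  0.02] gap 0.0486 j [ 0.071  0.277 -0.028  1.264 -0.008  2.057]
R [[0.0019, 0.915, -0.4035], [-0.0081, -0.4035, -0.9149], [-1.0, 0.005, 0.0066]]
```

View pics/e1.png

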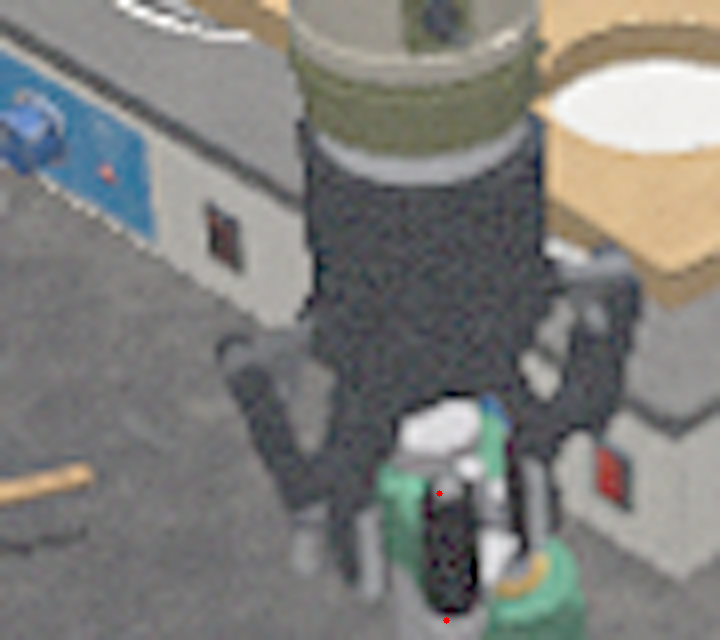

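Request:
drive_tool --moves '[[[-0.02,0,0,0,0,0,110],[-0.05,0,0,0,0,0,110],[-0.09,0,0,0,0,0,110],[-0.11,-0.04,0.02,0,0,0,110],[-0.12,-0.09,0.04,0,0,0,110]]]'

```text
clock: 31.92
tcp_pos: [0.4451, 0.1167, 0.3069]
orientation: [0.39, 0.593, 0.382, -0.592]
wrist_force: [0.2, 0.2, 0.4]
finger_gap: 0.0484
```

Request:
drive_tool --moves '[[[0,-0.05,0.01,0,0,0,110],[0,-0.09,0.03,0,0,0,110],[0,-0.09,0.05,0,0,0,110],[0,-0.09,0.05,0,0,0,110],[0,-0.09,0.05,0,0,0,110]]]'

```text
clock: 32.55
tcp_pos: [0.3433, 0.1075, 0.3066]
orientation: [0.39, 0.594, 0.382, -0.591]
wrist_force: [-0.2, 0.4, -0.4]
finger_gap: 0.0484
```

Run:
```python
from h import *
st()
a=cams.read_camera("scene");b=cams.read_camera("top")
cv2.imwrite("pics/e2.png",cv2.resize(a[150:300,220:360],None,fx=4,fy=4,interpolation=cv2.INTER_CUBIC));cv2.imwrite("pics/e3.png",b);cv2.imwrite("pics/e4.png",a)
```

```text
t 32.55 p [0.3433 0.1075 0.3066] F [-0.2  0.4 -0.4] T [ 0.03  0.04 -0.03] gap 0.0484 j [ 0.087 -0.124 -0.169  1.517 -0.008  2.074]
R [[0.0089, 0.9144, -0.4046], [-0.0073, -0.4046, -0.9145], [-0.9999, 0.0111, 0.0031]]
```

View pics/e2.png

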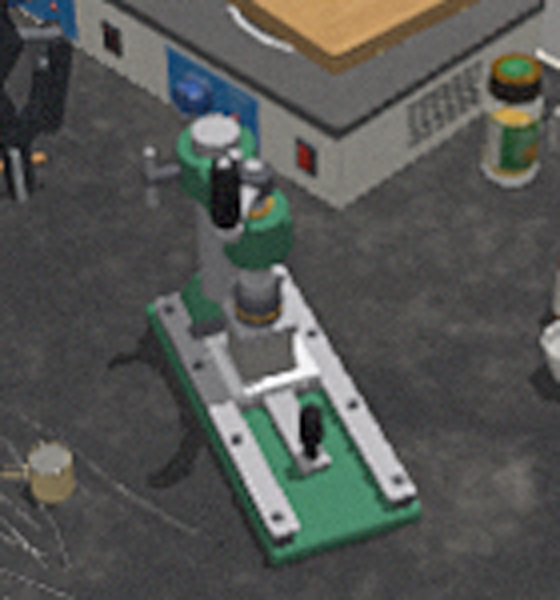

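View pics/e3.png

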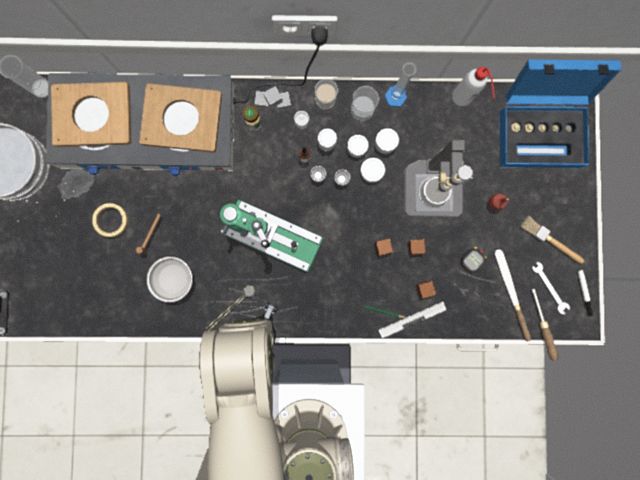

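View pics/e4.png

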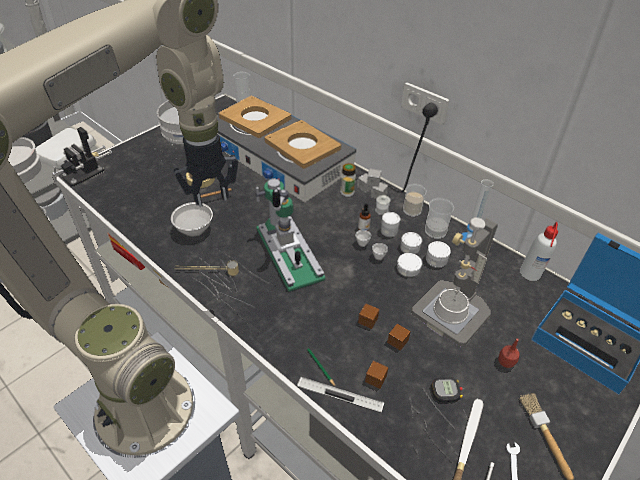

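Run:
```python
from h import *
# grip top expected at phi 3.99
t=1.3121-3.992
X=[.59265+.055*np.cos(t),.1402+.055*np.sin(t),.268-.0102]
print(((proj("scene",[X])[0]-[220,150]+.5)*4).round(0))
print(env.hand_in())
```

```text
[221. 166.]
the job is handed in; nothing more can be done
None
```

The cube is in the nest, the bed is pushed home, and the screw is tightened a quarter turn past contact. The job was handed in at about 33 s of the 72 s allowed; no verdict was reported.

- **Cube:** I took the grey cube at scene pixel (347, 343) and left the three brown look-alikes alone. It met the nest floor at the expected height, and the images show it sitting flat.
- **Bed:** I pushed it home by the knob. It travelled about 126 mm, then stopped moving while the push force rose from 2.5 N to 13 N.
- **Screw:** Turning free took 8.2 to 9.4 N at the grip. The effort stepped up to about 11.5 N between 2.39 and 2.57 rad, which I took as contact at about 2.42 rad. I wound on to 3.99 rad, 1.57 rad past contact, with the force climbing smoothly to about 14.3 N. I did not back off.
- **Final check:** The last pictures show the platen on the cube, the bed home and the crank about where it was left. The other things on the bench look unmoved and the robot is clear of the press.

**Disagreements:**
- **Finger height:** In the pictures the fingertips were about 46 to 56 mm higher than the reported TCP height. The offset was steady, so I allowed for it, and contact forces agreed with the corrected heights.
- **Cameras:** The two cameras differed by about 3 mm in x, so I averaged them.
- **Contact point:** It is certain only to about ±0.07 rad, so the quarter turn carries the same uncertainty.

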